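# Stack the component cases in the kitting cradle

### The arm

A 7-joint arm with a two-finger parallel gripper is mounted at the origin on the work surface. World frame = base frame: x ahead of the robot, y to its left, z up, the work surface at z = 0. Lengths are in m, angles in rad, forces in N, time in s.
With the tool pointing down it reaches from about 0.4 to 0.875 m from the base axis. Payload 19.3 kg.
Tool frame: the origin (TCP) lies at the very end of the fingers, on their centre line; the grasp point (between the pads) lies 19 mm behind it; z points along the fingers, x is the direction in which the jaws open and shut, and the axes are right-handed (so a half turn about z gives the same grasp; the last joint's range is limited). The gripper opens to 85 mm and grips with 20 to 120 N. Pads are 22 mm wide; open, the fingers measure 114 mm over their backs; the gripper's body (76 mm by 85 mm) begins 54 mm behind the grasp point. The pads swing forward as they close: fully open they stand 13 mm farther back than shut.
Start: joints at [-1.31, 0.521, -0.036, 1.599, 0.021, 1.021, -0.113], TCP at [0.203, 0.591, 0.197] pointing down, gripper open.
Joint ranges: [-2.91, 2.91], [-0.3, 2.13], [-1.5, 1.42], [0.17, 2.43], [-1.26, 4.41], [0.16, 1.93], [-2.52, 2.52]. Speed limits (rad/s): [1.89, 1.89, 2.39, 2.39, 3.01, 3.01, 3.01].

### API

Orientations are given as [roll, pitch, yaw] about the fixed x, y, z axes, in that order (R = Rz(yaw) Ry(pitch) Rx(roll)).
In Python, from workcell import bot gives the robot as it stands.
- The arm moves only by the tool jog_arm, never from a script. Its argument "increments" is a list of rows, each an object of numbers: "wx", "wy", "wz": the turn, a rotation vector about the tool's x, y, z in degrees; "x", "y", "z": the shift along the tool's x, y, z in cm; "claw": the opening in per cent of the stroke, from 0 (shut) to 100 (fully open). A call has 1 to 10 rows; each row is the pose to reach, as a shift and turn from the pose measured when the call began, along the tool's axes at that moment; what a row does not reach only later rows make up. A row lasts 1/8 s, in which the tool goes at most 62.5 mm and 10.7 degrees, less where a joint would pass 70% of its speed; a pose out of reach is approached as far as the arm can. A call with a gripper value outside its range is refused whole. The fingers move at their own pace and stop on an object; "squeeze" is the grip in N (left out, the last holds). Time passes only in rows, so rows that repeat a pose let the fingers close. It gives the time, the measured TCP pose, the force and the opening at its end, in the units of the state.
- bot.observe(): the state, without advancing time (a new reading comes with each control period).
- bot.grab_frame(name): name is "scene" or "top" or "wrist"; returns a dict with "pixels" (480x640x3 uint8, red, green, blue), "fov_y" (degrees; the focal length in pixels is half the picture's height over the tangent of half this angle, whatever the lens; pixels are square), "cx", "cy" (the principal point, pixels), "origin" and "orientation" of the camera in the world. Camera axes: x right, y down, z forward; pixel columns grow to the right and rows downward; lengths in m; the calibration is good to about 2 mm. A picture is of the moment at which its call begins. There is no depth.
- bot.job_done(): hands the job in, once; it reports no verdict.
The state is a dict: "clock": time; "qpos": joint angles; "qd": joint speeds; "joint_efforts": joint torques, N m; "position": TCP position; "tool_rot": TCP orientation; "force": force on the tool from outside, world axes, zero at the start; "moment": the same for the moment, N m; "grip_width": finger opening in m.
Only numpy, scipy, OpenCV 4.12 (cv2) and the standard library are available. Lean on these libraries where they do the work, as an engineer would, in place of code of your own. Each camera call takes 0.05 s, during which the arm holds its last target.

### The job

Stack the three black component cases in the metal cradle, largest at the bottom, then the middle one, then the smallest, each base resting fully on what is under it with nothing overhanging, and all with their long sides running across from cheek to cheek. The largest lies in a narrow bin where only its short ends can be gripped, but in the cradle only its long sides are free, so put it down on the bench on the way and take it again by its long sides. Keep the cases level, set them down gently without dropping them, and leave the spool, jar, fan and iron stand where they are.

Things in the scene. Friction and masses are not known exactly. Their poses are not given: they have to be found in the camera images.
- case_large: largest case: black plastic box with a flat top, 70 mm long (its x) x 54 mm wide (its y) x 34 mm high, about 0.25 kg, upright. Starts on the floor of the bin, its length along the bin's, a few mm of slack at its long sides. Origin: centre of the underside, z up.
- case_medium: middle case: black plastic box with a flat top, 54 mm long (its x) x 40 mm wide (its y) x 30 mm high, about 0.14 kg, standing upright on the bench at any yaw. Origin: centre of the underside, z up.
- case_small: smallest case: black plastic box with a flat top, 38 mm long (its x) x 27 mm wide (its y) x 26 mm high, about 0.07 kg, standing upright on the bench at any yaw. Origin: centre of the underside, z up.
- cradle: fixed aluminium cradle where the stack is built: a solid flat plinth, 66 mm (its x) x 82 mm (its y) x 8 mm high, between two upright cheeks, 3 mm thick and 66 mm long in x, at its +y and -y sides, 82 mm clear between them, their tops 60 mm above the bench. Open at the front (-x), back (+x) and top. The cases' long sides (their x) must end up along the cradle's y, cheek to cheek. Origin: centre of the underside, on the bench, z up.
- bin: fixed narrow grey open bin, 158 mm (its x) x 70 mm (its y) x 48 mm high outside; walls and floor 4 mm thick, so 150 x 62 mm inside and its floor 4 mm above the bench. The largest case lies near its middle with about 32 to 48 mm free beyond each short end. Origin: centre of the underside, z up.
- spool: bystander: upright loose metal solder spool, 56 mm diameter, 44 mm high, on the bench among the smaller cases. Origin: centre of the underside. Leave it alone.
- jar: bystander: loose amber glass flux jar with black cap, 44 mm diameter, 62 mm high, on the bench among the smaller cases. Origin: centre of the underside. Leave it alone.
- fan: bystander and obstacle: fixed upright black bench fan with wire guards, 80 mm wide (its y), 29 mm thick (its x), 80 mm high, standing between the middle of the bench and the bin or cradle. Origin: centre of the underside, z up.
- stand: bystander and obstacle: fixed black soldering-iron stand between the middle of the bench and the bin or cradle: round sponge dish of 70 mm diameter, 20 mm high, with a holder post and cup at its +x side, reaching 75 mm from the origin and 80 mm high. Origin: under the dish's centre, z up.
Mind the look-alikes: they are no part of the job. Leave any pink look-alike of the case_large alone. What is shaped like the case_small but white is not meant.

How it is judged:
On the way, in this order (a step that is already met when the one before it is completed fails the run):
1. the largest case stands on the cradle's plinth, fully on it, long side across, let go (x of case_large in the frame of cradle between -0.007 and 0.007 m and y of case_large in the frame of cradle between -0.007 and 0.007 m and z of case_large in the frame of cradle between 0.005 and 0.011 m and angle between the x axis of case_large and the y axis of cradle, either way round below 0.25 rad and angle between case_large's own z axis and vertical below 0.06 rad and contact force between case_large and the fingers below 0.1 N), for 0.2 s.
2. the middle case stands fully on the largest, lined up, let go (x of case_large in the frame of cradle between -0.007 and 0.007 m and y of case_large in the frame of cradle between -0.007 and 0.007 m and z of case_large in the frame of cradle between 0.005 and 0.011 m and angle between the x axis of case_large and the y axis of cradle, either way round below 0.25 rad and angle between each of case_large, case_medium's own z axis and vertical below 0.06 rad and x of case_medium in the frame of case_large between -0.009 and 0.009 m and y of case_medium in the frame of case_large between -0.008 and 0.008 m and z of case_medium in the frame of case_large between 0.031 and 0.037 m and angle between the x axis of case_medium and the x axis of case_large, either way round below 0.25 rad and contact force between case_medium and the fingers below 0.1 N), for 0.2 s.
At the end, for the whole second after the job is handed in: Cases stacked in the cradle, let go, at rest, level within 0.06 rad: largest within 7 mm of the plinth's centre, its length within 0.25 rad of cradle y; middle on it within 9 mm along, 8 mm across; smallest on that within 9 mm along, 7.5 mm across; lengths within 0.25 rad (all of step 2 and x of case_small in the frame of case_medium between -0.009 and 0.009 m and y of case_small in the frame of case_medium between -0.0075 and 0.0075 m and z of case_small in the frame of case_medium between 0.027 and 0.033 m and angle between the x axis of case_small and the x axis of case_medium, either way round below 0.25 rad and angle between case_small's own z axis and vertical below 0.06 rad and contact force between each of case_large, case_small and the fingers below 0.1 N and linear speed of each of case_large, case_medium, case_small below 0.02 m/s and angular speed of each of case_large, case_medium, case_small below 0.15 rad/s); the robot touches nothing.
It fails at once if the solder spool or the flux jar is moved more than 20 mm (distance of any of spool, jar from where it was at the start of the episode above 0.02 m).
It fails at once if a case is tipped by more than about 30 degrees (angle between any of case_large, case_medium, case_small's own z axis and vertical above 0.52 rad).
It fails at once if a case is dropped: it moves faster than 0.45 m/s while not held ((linear speed of case_large above 0.45 m/s and contact force between case_large and the fingers below 0.1 N) or (linear speed of case_medium above 0.45 m/s and contact force between case_medium and the fingers below 0.1 N) or (linear speed of case_small above 0.45 m/s and contact force between case_small and the fingers below 0.1 N)).
It also fails if it takes over 72 s, if anything falls off the work surface, if the arm or the gripper's body presses on something with over 40 N, if the wrist force passes 120 N, or if a joint passes its speed limit or range.

## Working session

There is one attempt and no reset: what is moved stays moved. The work goes in short steps, Python scripts to look and compute and a tool call to move; the robot and the scene stay as the last step left them, time stands still between calls to the robot, and variables do not carry over. Pictures are saved under pics/ and viewed, and the job is handed in when it is done.

Besides the shell and the picture viewer there is one more tool, called after "Request:" as a command line: name --argument value ..., lists and objects as JSON in quotes. jog_arm: Moves the arm, as the interface text tells. Its arguments: {"type":"object","properties":{"increments":{"type":"array","items":{"type":"object","properties":{"wx":{"type":"number"},"wy":{"type":"number"},"wz":{"type":"number"},"x":{"type":"number"},"y":{"type":"number"},"z":{"type":"number"},"claw":{"type":"number"}}}},"squeeze":{"type":"number"}},"required":["increments"]}

```bash
mkdir -p pics; ls; python3 - <<'E'
from workcell import bot
import cv2
s=bot.observe(); print({k:s[k] for k in ('clock','position','tool_rot','grip_width','force')})
for n in ('top','scene','wrist'):
    f=bot.grab_frame(n); cv2.imwrite(f'pics/{n}0.png',f['pixels'][:,:,::-1]); print(n,f['fov_y'],f['cx'],f['cy'],f['origin'],f['orientation'])
E
```

```text
pics
{'clock': 0.0, 'position': array([0.20290097, 0.59074008, 0.19611165]), 'tool_rot': array([3.14152491e+00, 1.16733771e-03, 1.23996552e+00]), 'grip_width': 0.08551498036517172, 'force': array([ 0.45142251, -0.1853453 , -0.18436933])}
top 53.69134200159316 318.7837506292367 238.40750981109844 [ 0.35083406 -0.00482683  0.84620012] [-2.91031270e+00  2.16069859e-03 -1.45894266e+00]
scene 48.44221586581124 329.5955240663421 241.86427893422308 [1.14695085 0.0985495  0.86390425] [-2.48955947  0.0034474   1.75352904]
wrist 60.29488938912255 327.7835230161631 234.39271018730597 [0.12378601 0.61864964 0.37391917] [ 2.80758976e+00 -5.91087008e-05  1.23959496e+00]
```

View pics/top0.png

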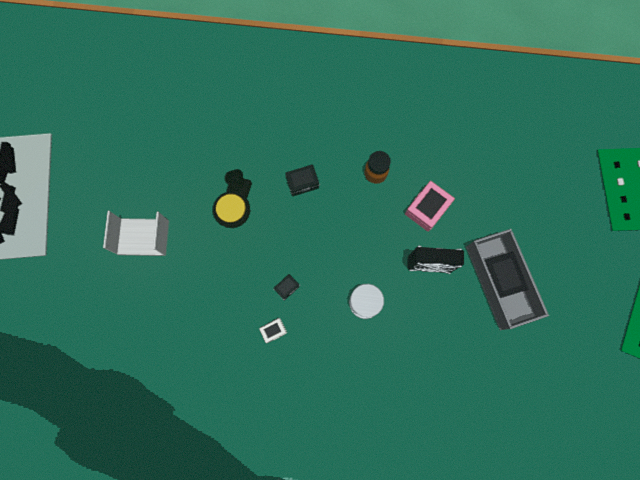

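View pics/scene0.png

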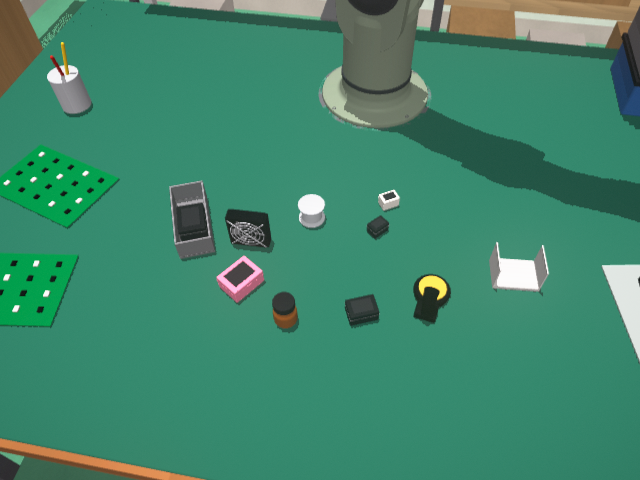

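View pics/wrist0.png

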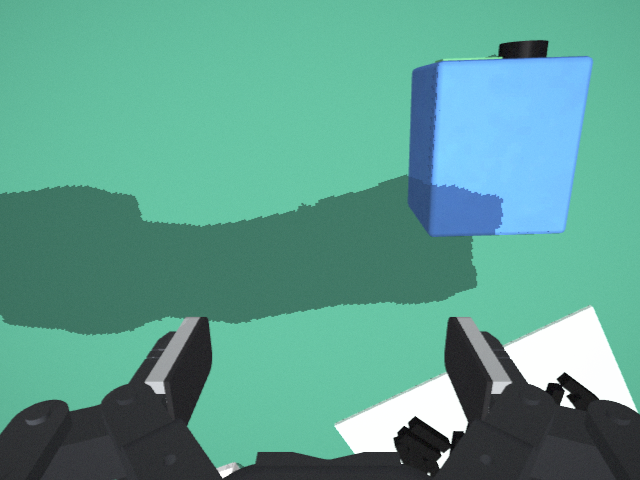

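```bash
cat > h.py <<'E'
import numpy as np, cv2
from scipy.spatial.transform import Rotation as Rn
from scipy.optimize import least_squares
def cam(f):
    R=Rn.from_euler('xyz',f['orientation']).as_matrix(); fl=240/np.tan(np.radians(f['fov_y'])/2)
    return R,np.array(f['origin']),fl,f['cx'],f['cy']
def proj(c,P):
    R,o,fl,cx,cy=c; q=(np.atleast_2d(P)-o)@R
    return np.c_[cx+fl*q[:,0]/q[:,2],cy+fl*q[:,1]/q[:,2]]
def ray(c,uv,z):
    R,o,fl,cx,cy=c; uv=np.atleast_2d(uv); d=np.c_[(uv[:,0]-cx)/fl,(uv[:,1]-cy)/fl,np.ones(len(uv))]@R.T
    return o+d*((z-o[2])/d[:,2])[:,None]
def box(x,y,yaw,L,W,z):
    p=np.array([[1,1],[-1,1],[-1,-1],[1,-1]])*[L/2,W/2]
    r=np.array([[np.cos(yaw),-np.sin(yaw)],[np.sin(yaw),np.cos(yaw)]])
    return np.c_[p@r.T+[x,y],np.full(4,z)]
def crop(img,x0,y0,w,h,k,name):
    cv2.imwrite(name,cv2.resize(img[y0:y0+h,x0:x0+w],None,fx=k,fy=k,interpolation=cv2.INTER_CUBIC))
E
python3 - <<'E'
from h import *
t=cv2.imread('pics/top0.png'); s=cv2.imread('pics/scene0.png')
a=lambda i,x,y,w,h:cv2.resize(i[y:y+h,x:x+w],(400,300),interpolation=cv2.INTER_CUBIC)
cv2.imwrite('pics/z1.png',np.vstack([np.hstack([a(t,270,150,80,60),a(t,250,260,80,60)]),np.hstack([a(t,440,225,120,90) if 0 else a(t,440,228,136,102),a(t,96,200,80,60)])]))
cv2.imwrite('pics/z2.png',np.vstack([np.hstack([a(s,330,280,80,60),a(s,350,180,80,60)]),np.hstack([a(s,140,180,120,90),a(s,480,240,80,60)])]))
E
```

```text
(no output)
```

View pics/z1.png

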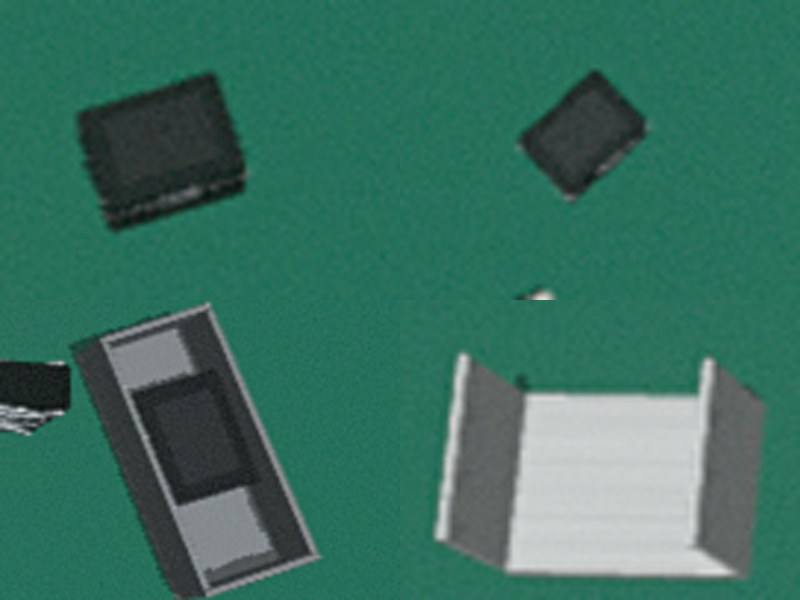

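View pics/z2.png

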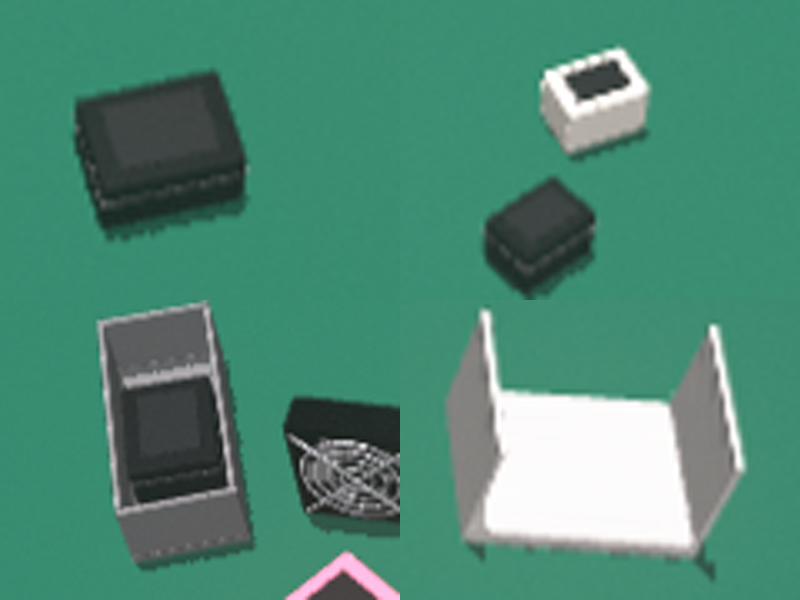

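```bash
cat > fit.py <<'E'
from h import *
import itertools
def fitbox(c,uv,L,W,z,x0=None):
    uv=np.array(uv,float); best=None
    g=ray(c,uv,z)[:,:2].mean(0)
    for yaw in np.arange(-1.6,1.6,.4):
        def cost(p): 
            q=proj(c,box(*p,L,W,z))
            from scipy.optimize import linear_sum_assignment
            D=np.linalg.norm(q[:,None]-uv[None],axis=2); i,j=linear_sum_assignment(D)
            return (q[i]-uv[j]).ravel()
        r=least_squares(cost,[*g,yaw])
        if best is None or r.cost<best.cost: best=r
    return best.x,np.sqrt(best.cost*2/4)
E
cat > m0.py <<'E'
from fit import *
from workcell import bot
f=bot.grab_frame('top'); c=cam(f); f2=bot.grab_frame('scene'); c2=cam(f2)
A=np.array
P=lambda n,r:print(n,r[0].round(4),'res px',round(r[1],2))
P('med T',fitbox(c,[(285.6,172.6),(312.6,164.6),(318.6,185),(291,191)],.054,.040,.03))
P('small T',fitbox(c,[(274,288.6),(289.4,274),(299.4,285),(284.6,298)],.038,.027,.026))
b=lambda l:A(l)/2.941+[440,228]
P('large T',fitbox(c,b([(133,95),(213,70),(258,180),(180,203)]),.070,.054,.038))
P('bin T',fitbox(c,b([(100,42),(210,5),(318,255),(205,295)]),.158,.070,.048))
s=lambda l:A(l)/5+[96,200]
P('crad top T',fitbox(c,s([(60,55),(38,238),(308,60),(295,245)]),.066,.085,.06))
P('med S',fitbox(c2,A([(76,102),(217,72),(246,162),(105,196)])/5+[330,280],.054,.040,.03))
P('small S',fitbox(c2,A([(86,233),(153,178),(196,212),(124,262)])/5+[350,180],.038,.027,.026))
d=lambda l:A(l)/3.333+[140,180]
P('large S',fitbox(c2,d([(121,87),(210,77),(222,164),(130,180)]),.070,.054,.038))
P('bin S',fitbox(c2,d([(99,22),(207,4),(238,192),(117,214)]),.158,.070,.048))
P('crad S',fitbox(c2,A([(85,12),(105,158),(315,28),(342,168)])/5+[480,240],.066,.085,.06))
for n,u,z in (('spool T',(367,301),.044),('jar T',(379,160),.062),('dish T',(231,209),.02),('fan T',(436,258),.08),('white',(273,330),.026),('pink',(431,205),.034)): print(n,ray(c,u,z)[0].round(3))
E
python3 m0.py
```

```text
med T [0.6502 0.0614 1.9529] res px 0.93
small T [ 0.4515  0.064  -0.6935] res px 1.06
large T [ 0.5125 -0.3098  0.4187] res px 1.52
bin T [ 0.5055 -0.3126  0.4279] res px 1.35
crad top T [0.5141 0.3387 0.0975] res px 0.72
med S [ 0.6548  0.0644 -1.1435] res px 0.46
small S [ 0.4566  0.0677 -0.665 ] res px 1.14
large S [ 0.5175 -0.3047  0.4106] res px 0.84
bin S [ 0.5088 -0.3093  0.4331] res px 0.67
crad S [0.517  0.3418 0.1036] res px 0.46
spool T [ 0.44  -0.075  0.044]
jar T [ 0.687 -0.072  0.062]
dish T [0.581 0.183 0.02 ]
fan T [ 0.518 -0.178  0.08 ]
white [0.375 0.078 0.026]
pink [ 0.624 -0.174  0.034]
```

```bash
python3 - <<'E'
from h import *
from workcell import bot
s=bot.observe(); f=bot.grab_frame('wrist'); c=cam(f)
R=Rn.from_euler('xyz',s['tool_rot']).as_matrix(); p=s['position']
print('cam in tool',R.T@(c[1]-p), (R.T@c[0]).round(3), s['clock'])
for z in (0,-.013,-.019,-.032):
  for x in (-.0427,.0427):
    for y in (-.011,.011): print(z,x,y,proj(c,p+R@[x,y,z]).round(0))
E
```

```text
cam in tool [ 0.0004574  -0.08388724 -0.17775119] [[ 1.    -0.001  0.001]
 [ 0.     0.945  0.328]
 [-0.001 -0.328  0.945]] 0.25
0 -0.0427 -0.011 [[234. 257.]]
0 -0.0427 0.011 [[238. 300.]]
0 0.0427 -0.011 [[418. 257.]]
0 0.0427 0.011 [[415. 299.]]
-0.013 -0.0427 -0.011 [[228. 269.]]
-0.013 -0.0427 0.011 [[232. 313.]]
-0.013 0.0427 -0.011 [[425. 269.]]
-0.013 0.0427 0.011 [[421. 313.]]
-0.019 -0.0427 -0.011 [[225. 274.]]
-0.019 -0.0427 0.011 [[229. 320.]]
-0.019 0.0427 -0.011 [[428. 274.]]
-0.019 0.0427 0.011 [[424. 320.]]
-0.032 -0.0427 -0.011 [[217. 288.]]
-0.032 -0.0427 0.011 [[222. 337.]]
-0.032 0.0427 -0.011 [[435. 288.]]
-0.032 0.0427 0.011 [[431. 337.]]
```

```bash
python3 - <<'E'
from h import *
crop(cv2.imread('pics/wrist0.png'),0,280,640,200,1.25,'pics/w0z.png')
E
```

```text
(no output)
```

View pics/w0z.png

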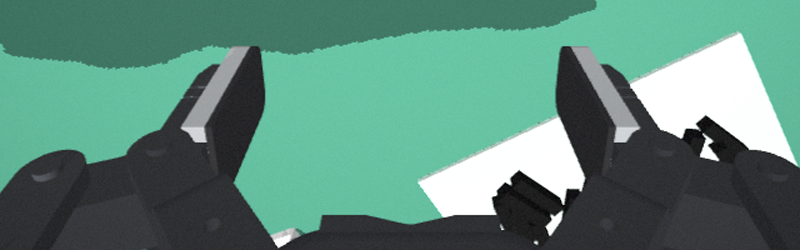

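```bash
cat > go.py <<'E'
import sys
from h import *
from workcell import bot
def rel(x,y,z,yaw):
    s=bot.observe(); R=Rn.from_euler('xyz',s['tool_rot']); p=np.array(s['position'])
    d=R.inv().apply(np.array([x,y,z])-p)*100
    T=Rn.from_euler('xyz',[np.pi,0,yaw]); w=np.degrees((R.inv()*T).as_rotvec())
    print('shift cm',d.round(2),'rot deg',w.round(1),'rows~',max(np.linalg.norm(d)/6.25,np.linalg.norm(w)/10.7).round(1))
if __name__=='__main__':
    s=bot.observe(); print(round(s['clock'],2),'pos',s['position'].round(4),'rot',s['tool_rot'].round(3),'F',s['force'].round(1),'w',round(s['grip_width'],4))
    a=[float(v) for v in sys.argv[1:]]
    for i in range(0,len(a),4): rel(*a[i:i+4])
E
python3 go.py .5 .25 .25 .9 .49 -.28 .22 .42
```

```text
0.3 pos [0.203  0.591  0.1965] rot [3.142 0.    1.24 ] F [-0.6  0.3  0.4] w 0.085
shift cm [-22.6   39.17  -5.34] rot deg [ 0.   0.  19.5] rows~ 7.3
shift cm [-73.05  55.44  -2.32] rot deg [ 0.  0. 47.] rows~ 14.7
```

Request:
jog_arm --increments '[{"x":-22.6,"y":39.2,"z":-5.3,"wz":19.5,"claw":40},{"x":-22.6,"y":39.2,"z":-5.3,"wz":19.5,"claw":40},{"x":-22.6,"y":39.2,"z":-5.3,"wz":19.5,"claw":40},{"x":-22.6,"y":39.2,"z":-5.3,"wz":19.5,"claw":40},{"x":-22.6,"y":39.2,"z":-5.3,"wz":19.5,"claw":40},{"x":-22.6,"y":39.2,"z":-5.3,"wz":19.5,"claw":40},{"x":-22.6,"y":39.2,"z":-5.3,"wz":19.5,"claw":40},{"x":-22.6,"y":39.2,"z":-5.3,"wz":19.5,"claw":40}]'

```text
schema error: expected keys wx, wy, wz, x, y, z, claw
```

```bash
python3 - <<'E'
from h import *
from workcell import bot
s=bot.observe(); f=bot.grab_frame('wrist'); cv2.imwrite('pics/w1.png',f['pixels'][:,:,::-1]); c=cam(f)
R=Rn.from_euler('xyz',s['tool_rot']).as_matrix(); p=s['position']
print(proj(c,p+R@[0,0,0]),s['grip_width'])
E
python3 go.py .50 -.29 .22 .42
```

```text
[[326.43280476 278.77066191]] 0.08495849603048881
0.35 pos [0.203  0.591  0.1966] rot [3.142 0.    1.24 ] F [-0.1 -0.9 -0.2] w 0.0856
shift cm [-73.68  56.71  -2.32] rot deg [ 0.  0. 47.] rows~ 14.9
```

View pics/w1.png

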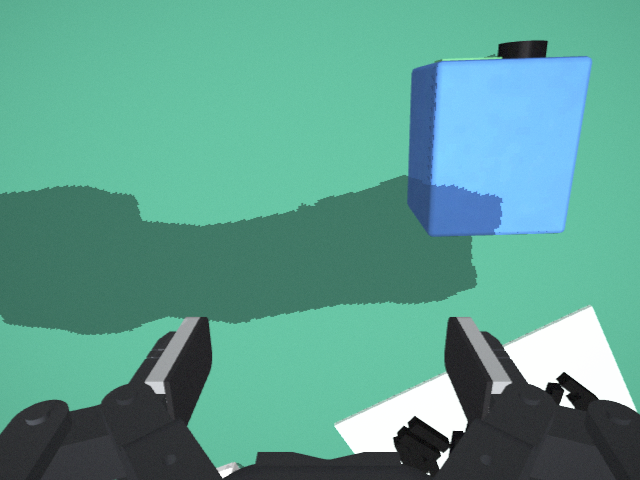

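All keys are required in each row.

Request:
jog_arm --increments '[{"x":-22.6,"y":39.2,"z":-5.3,"wx":0,"wy":0,"wz":19.5,"claw":40},{"x":-22.6,"y":39.2,"z":-5.3,"wx":0,"wy":0,"wz":19.5,"claw":40},{"x":-22.6,"y":39.2,"z":-5.3,"wx":0,"wy":0,"wz":19.5,"claw":40},{"x":-22.6,"y":39.2,"z":-5.3,"wx":0,"wy":0,"wz":19.5,"claw":40},{"x":-22.6,"y":39.2,"z":-5.3,"wx":0,"wy":0,"wz":19.5,"claw":40},{"x":-22.6,"y":39.2,"z":-5.3,"wx":0,"wy":0,"wz":19.5,"claw":40},{"x":-22.6,"y":39.2,"z":-5.3,"wx":0,"wy":0,"wz":19.5,"claw":40},{"x":-22.6,"y":39.2,"z":-5.3,"wx":0,"wy":0,"wz":19.5,"claw":40}]'

```text
clock: 1.35
position: [0.5026, 0.2465, 0.2502]
tool_rot: [3.14, -0.0, 0.895]
force: [0.0, 1.5, -0.6]
grip_width: 0.034
```

```bash
python3 - <<'E'
from h import *
from workcell import bot
s=bot.observe(); f=bot.grab_frame('wrist'); cv2.imwrite('pics/w2.png',f['pixels'][:,:,::-1]); c=cam(f)
R=Rn.from_euler('xyz',s['tool_rot']).as_matrix(); p=s['position']
print(proj(c,p+R@[0,0,0]),s['grip_width'])
E
python3 go.py .50 -.29 .22 .42
```

```text
[[326.04221116 279.29921163]] 0.03395126382867189
1.4 pos [0.503  0.2463 0.2502] rot [ 3.14  -0.     0.895] F [-0.3 -2.7  0. ] w 0.0342
shift cm [-42.03  33.32   3.07] rot deg [ 0.1 -0.  27.2] rows~ 8.6
```

View pics/w2.png

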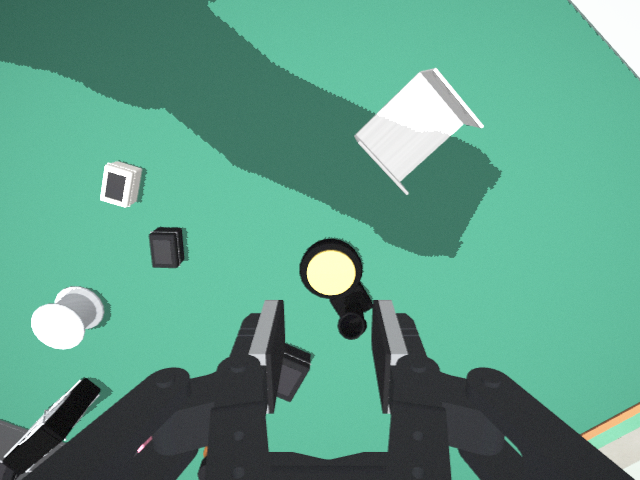

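```bash
python3 - <<'E'
from fit import *
from workcell import bot
c=cam(bot.grab_frame('wrist'))
print(fitbox(c,[(434,70),(481,127),(356,137),(407,193)],.066,.085,.06))
print('pred',proj(c,box(.5155,.340,.10,.066,.085,.06)).round(0))
print('med',ray(c,(292,383),.03),'small',ray(c,(164,250),.026),'dish',ray(c,(331,272),.02))
E
```

```text
(array([0.51477872, 0.33967266, 0.07243401]), np.float64(1.9477639701478293))
pred [[482. 126.]
 [433.  68.]
 [358. 141.]
 [408. 194.]]
med [[0.6626907  0.06598137 0.03      ]] small [[0.45340946 0.06841313 0.026     ]] dish [[0.58422337 0.18686529 0.02      ]]
```

```bash
python3 - <<'E'
from h import *
from workcell import bot
s=bot.observe();p=s['position'];R=Rn.from_euler('xyz',s['tool_rot']).as_matrix()
for n in('scene','top'):
    f=bot.grab_frame(n);c=cam(f);print(n,[proj(c,p+R@[x,0,z]).round(0).tolist() for z in (0,-.019,-.038,-.06) for x in (-.017,.017)])
    im=f['pixels'][:,:,::-1].copy(); 
    for z in (0,-.02,-.04):
        u=proj(c,p+R@[0,0,z])[0]; cv2.circle(im,(int(u[0]),int(u[1])),1,(0,0,255),-1)
    u=proj(c,p)[0]; crop(im,int(np.clip(u[0]-80,0,480)),int(max(u[1]-60,0)),160,120,5,f'pics/{n}1.png')
E
```

```text
scene [[[487.0, 167.0]], [[504.0, 179.0]], [[490.0, 159.0]], [[508.0, 170.0]], [[493.0, 150.0]], [[511.0, 161.0]], [[497.0, 139.0]], [[515.0, 151.0]]]
top [[[149.0, 220.0]], [[132.0, 202.0]], [[144.0, 216.0]], [[127.0, 197.0]], [[138.0, 211.0]], [[121.0, 193.0]], [[131.0, 206.0]], [[113.0, 187.0]]]
```

View pics/scene1.png

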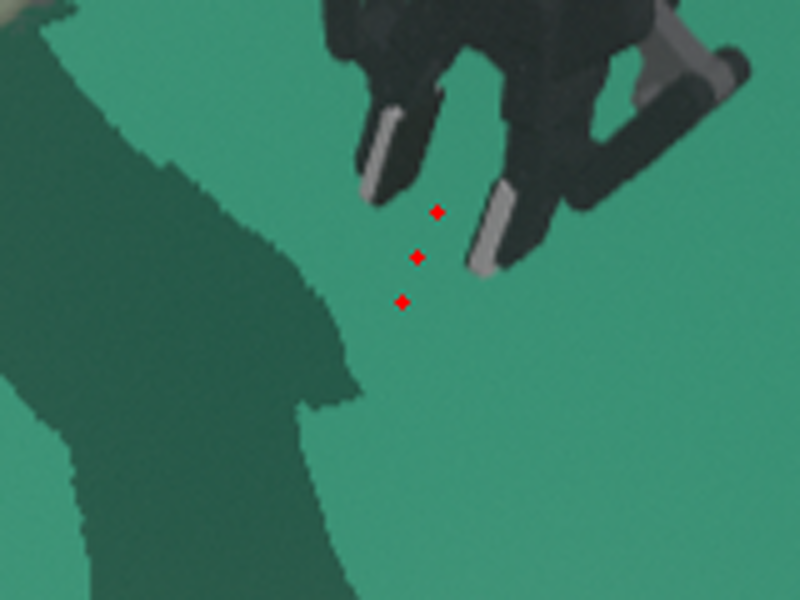

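View pics/top1.png

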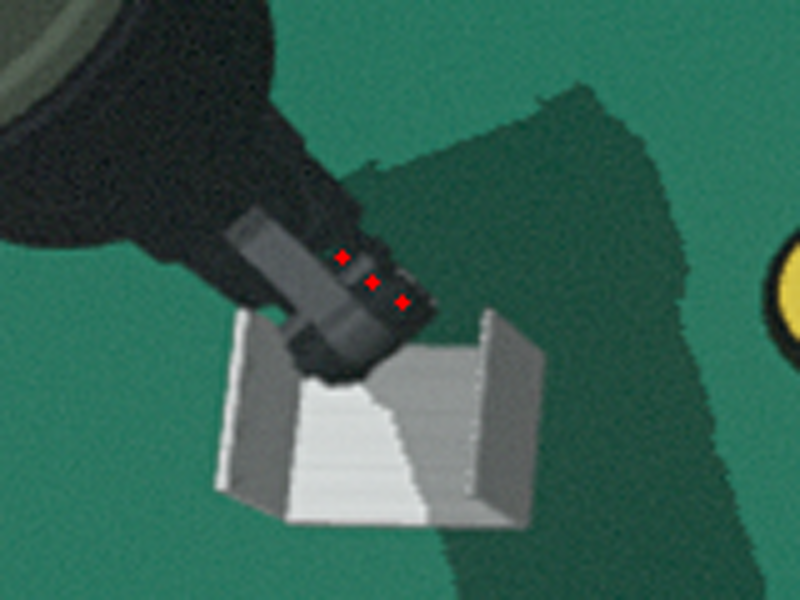

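Request:
jog_arm --increments '[{"x":-42,"y":33.3,"z":3,"wx":0,"wy":0,"wz":27.2,"claw":100},{"x":-42,"y":33.3,"z":3,"wx":0,"wy":0,"wz":27.2,"claw":100},{"x":-42,"y":33.3,"z":3,"wx":0,"wy":0,"wz":27.2,"claw":100},{"x":-42,"y":33.3,"z":3,"wx":0,"wy":0,"wz":27.2,"claw":100},{"x":-42,"y":33.3,"z":3,"wx":0,"wy":0,"wz":27.2,"claw":100},{"x":-42,"y":33.3,"z":3,"wx":0,"wy":0,"wz":27.2,"claw":100},{"x":-42,"y":33.3,"z":3,"wx":0,"wy":0,"wz":27.2,"claw":100},{"x":-42,"y":33.3,"z":3,"wx":0,"wy":0,"wz":27.2,"claw":100},{"x":-42,"y":33.3,"z":3,"wx":0,"wy":0,"wz":27.2,"claw":100},{"x":-42,"y":33.3,"z":3,"wx":0,"wy":0,"wz":27.2,"claw":100}]'

```text
clock: 2.8
position: [0.4994, -0.2859, 0.2187]
tool_rot: [-3.141, 0.002, 0.424]
force: [0.2, 1.3, 0.2]
grip_width: 0.0855
```

```bash
python3 - <<'E'
from h import *
from workcell import bot
f=bot.grab_frame('wrist'); cv2.imwrite('pics/w3.png',f['pixels'][:,:,::-1])
E
python3 go.py
```

```text
2.85 pos [ 0.4999 -0.2841  0.2188] rot [-3.14e+00  1.00e-03  4.26e-01] F [-0.4  0.1  0.3] w 0.0853
```

View pics/w3.png

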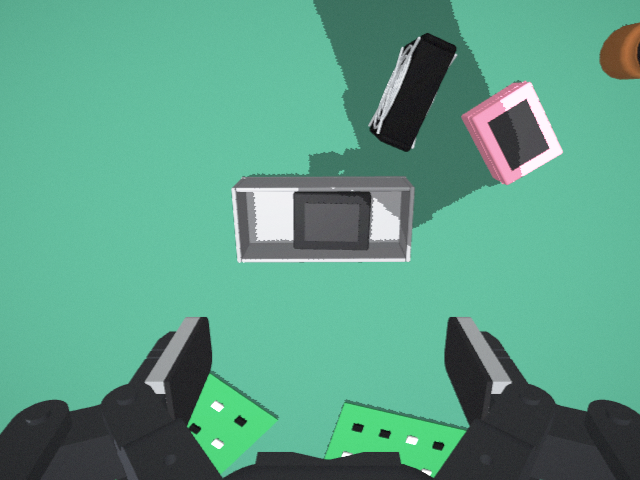

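```bash
python3 - <<'E'
from h import *
crop(cv2.imread('pics/w3.png'),220,170,200,100,4,'pics/w3z.png')
E
```

```text
(no output)
```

View pics/w3z.png

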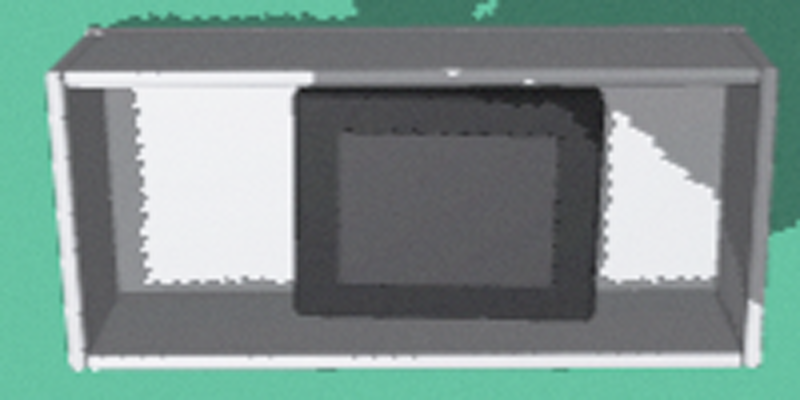

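```bash
python3 - <<'E'
from fit import *
from workcell import bot
c=cam(bot.grab_frame('wrist'))
g=lambda l:np.array(l)/4+[220,170]
print(fitbox(c,g([(294,88),(604,90),(595,320),(296,316)]),.07,.054,.038))
print(fitbox(c,g([(48,70),(777,67),(757,365),(75,370)]),.158,.07,.048))
E
python3 go.py .513 -.308 .11 .423
```

```text
(array([ 0.51522178, -0.30685768,  0.41522059]), np.float64(0.5925405077211956))
(array([ 0.50879009, -0.3106656 ,  0.4321602 ]), np.float64(1.121337984107732))
2.9 pos [ 0.5002 -0.2832  0.2189] rot [-3.14e+00  1.00e-03  4.28e-01] F [0.7 1.4 0.3] w 0.0855
shift cm [ 0.15  2.8  10.89] rot deg [-0.1  0.   0.3] rows~ 1.8
```

Request:
jog_arm --increments '[{"x":0.4,"y":2.8,"z":6,"wx":0,"wy":0,"wz":0.2,"claw":100},{"x":0.4,"y":2.8,"z":12,"wx":0,"wy":0,"wz":0.2,"claw":100},{"x":0.4,"y":2.8,"z":12.9,"wx":0,"wy":0,"wz":0.2,"claw":100},{"x":0.4,"y":2.8,"z":12.9,"wx":0,"wy":0,"wz":0.2,"claw":100}]'

```text
clock: 3.4
position: [0.5161, -0.306, 0.0911]
tool_rot: [-3.14, 0.0, 0.425]
force: [0.1, 0.2, 1.2]
grip_width: 0.0852
```

```bash
python3 - <<'E'
from h import *
from workcell import bot
f=bot.grab_frame('wrist'); cv2.imwrite('pics/w4.png',f['pixels'][:,:,::-1])
f=bot.grab_frame('scene'); crop(f['pixels'][:,:,::-1],110,120,160,120,5,'pics/s4.png')
E
python3 go.py .515 -.307 .05 .425
```

```text
3.5 pos [ 0.5167 -0.3069  0.0924] rot [ 3.141e+00 -2.000e-03  4.250e-01] F [0.4 0.7 0.7] w 0.0853
shift cm [-0.16 -0.06  4.24] rot deg [ 0.  -0.1 -0. ] rows~ 0.7
```

View pics/w4.png

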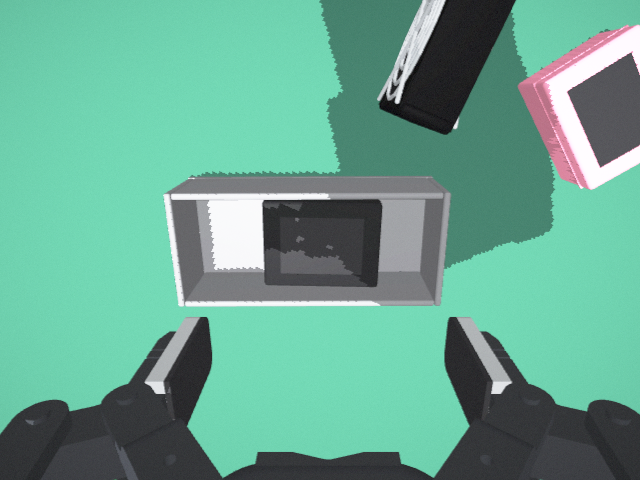

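View pics/s4.png

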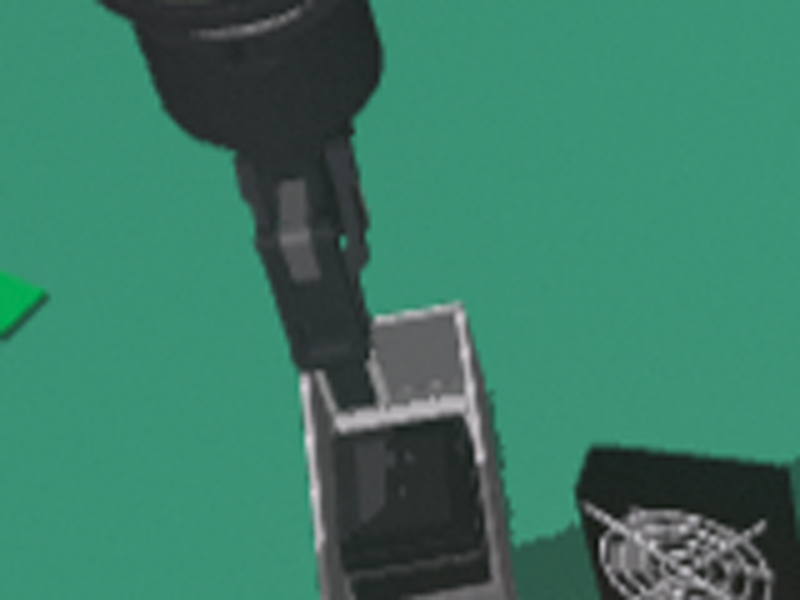

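Request:
jog_arm --increments '[{"x":-0.2,"y":0,"z":4,"wx":0,"wy":0,"wz":0,"claw":100},{"x":-0.2,"y":0,"z":6.5,"wx":0,"wy":0,"wz":0,"claw":100},{"x":-0.2,"y":0,"z":7.5,"wx":0,"wy":0,"wz":0,"claw":100},{"x":-0.2,"y":0,"z":7.5,"wx":0,"wy":0,"wz":0,"claw":100}]'

```text
clock: 4.0
position: [0.5155, -0.3079, 0.0184]
tool_rot: [3.14, -0.002, 0.425]
force: [-0.2, -0.0, 1.0]
grip_width: 0.0852
```

```bash
python3 - <<'E'
from h import *
from workcell import bot
f=bot.grab_frame('wrist'); cv2.imwrite('pics/w5.png',f['pixels'][:,:,::-1])
f=bot.grab_frame('scene'); crop(f['pixels'][:,:,::-1],110,120,160,120,5,'pics/s5.png')
E
python3 go.py .515 -.307 .01 .425
```

```text
4.1 pos [ 0.5158 -0.3081  0.0188] rot [ 3.139e+00 -3.000e-03  4.250e-01] F [-0.7 -0.8  0.5] w 0.0855
shift cm [-0.03 -0.13  0.88] rot deg [ 0.1 -0.2 -0. ] rows~ 0.1
```

View pics/w5.png

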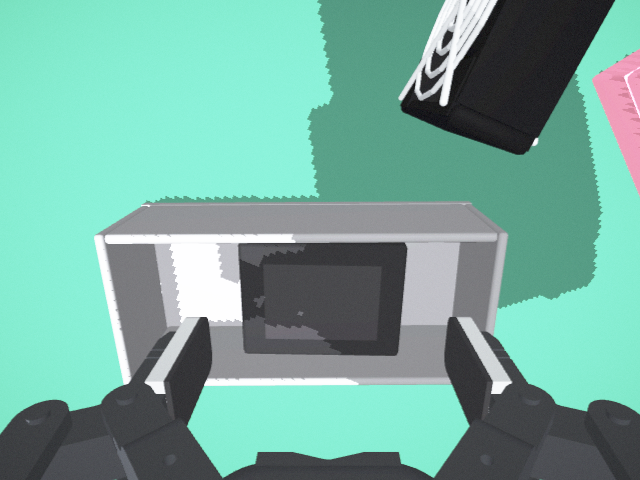

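View pics/s5.png

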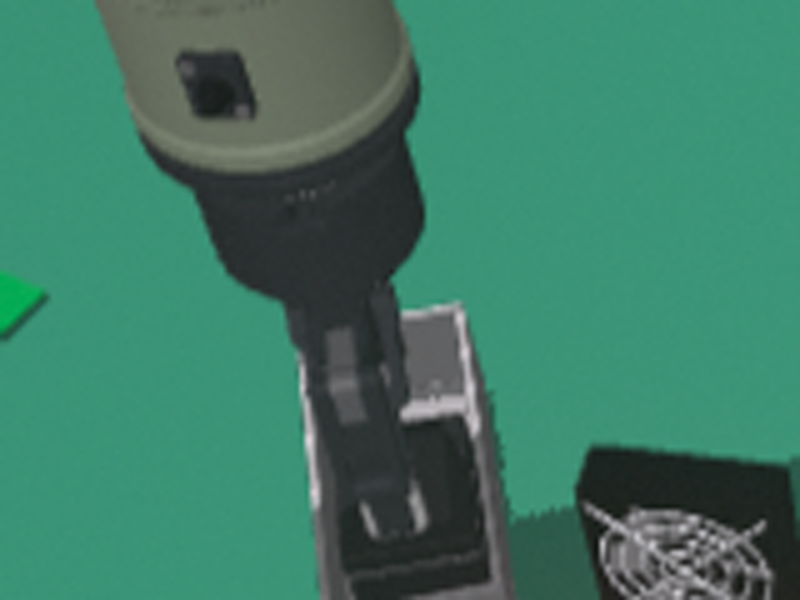

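```bash
python3 - <<'E'
from fit import *
from workcell import bot
s=bot.observe();c=cam(bot.grab_frame('wrist'))
r=fitbox(c,[(239,243),(406,243),(397,355),(244,352)],.07,.054,.038);print(r)
R=Rn.from_euler('xyz',s['tool_rot']).as_matrix()
print(R.T@(np.r_[r[0][:2],0]-s['position']))
E
```

```text
(array([ 0.51448339, -0.30954241,  0.40915992]), np.float64(2.1262373703903683))
[-0.0018309   0.00073636  0.01882794]
```

Request:
jog_arm --increments '[{"x":-0.1,"y":-0.1,"z":0.8,"wx":0,"wy":0,"wz":0,"claw":100},{"x":-0.1,"y":-0.1,"z":1.2,"wx":0,"wy":0,"wz":0,"claw":100},{"x":-0.1,"y":-0.1,"z":1.2,"wx":0,"wy":0,"wz":0,"claw":100}]'

```text
clock: 4.53
position: [0.5142, -0.3074, 0.0063]
tool_rot: [3.14, -0.002, 0.425]
force: [-0.7, -0.9, 0.2]
grip_width: 0.0856
```

Request:
jog_arm --increments '[{"x":-0.1,"y":0,"z":0.4,"wx":0,"wy":0,"wz":0,"claw":100},{"x":-0.1,"y":0,"z":0.8,"wx":0,"wy":0,"wz":0,"claw":100}]'

```text
clock: 4.78
position: [0.5132, -0.3079, -0.0019]
tool_rot: [3.14, -0.002, 0.425]
force: [0.4, -0.9, -0.8]
grip_width: 0.0853
```

```bash
python3 - <<'E'
from h import *
from workcell import bot
f=bot.grab_frame('wrist'); cv2.imwrite('pics/w6.png',f['pixels'][:,:,::-1])
E
python3 go.py
```

```text
4.83 pos [ 0.513  -0.3077 -0.0024] rot [ 3.14e+00 -2.00e-03  4.25e-01] F [-0.   0.8 -1.1] w 0.0853
```

View pics/w6.png

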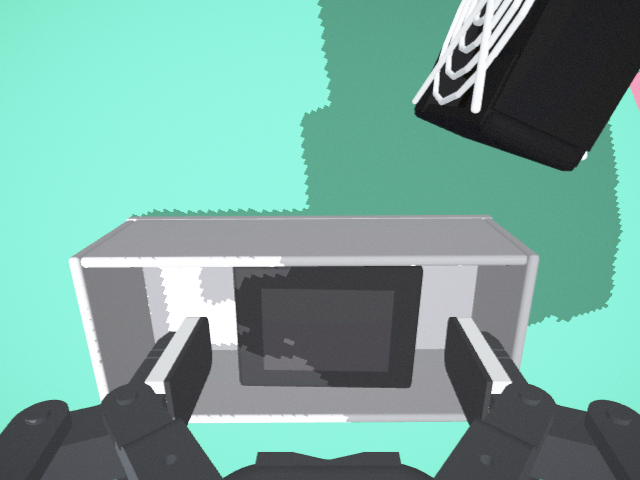

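Request:
jog_arm --increments '[{"x":0,"y":0,"z":0.8,"wx":0,"wy":0,"wz":0,"claw":100},{"x":0,"y":0,"z":1.6,"wx":0,"wy":0,"wz":0,"claw":100},{"x":0,"y":0,"z":2,"wx":0,"wy":0,"wz":0,"claw":100}]'

```text
clock: 5.2
position: [0.5128, -0.3076, -0.0232]
tool_rot: [3.141, -0.001, 0.425]
force: [-0.5, -1.1, -0.8]
grip_width: 0.0854
```

```bash
python3 - <<'E'
from h import *
from workcell import bot
f=bot.grab_frame('wrist'); cv2.imwrite('pics/w7.png',f['pixels'][:,:,::-1])
f=bot.grab_frame('scene'); crop(f['pixels'][:,:,::-1],110,120,160,120,5,'pics/s7.png')
E
python3 go.py
```

```text
5.3 pos [ 0.5128 -0.3076 -0.023 ] rot [ 3.141e+00 -2.000e-03  4.250e-01] F [-0.  -0.3  0. ] w 0.0857
```

View pics/w7.png

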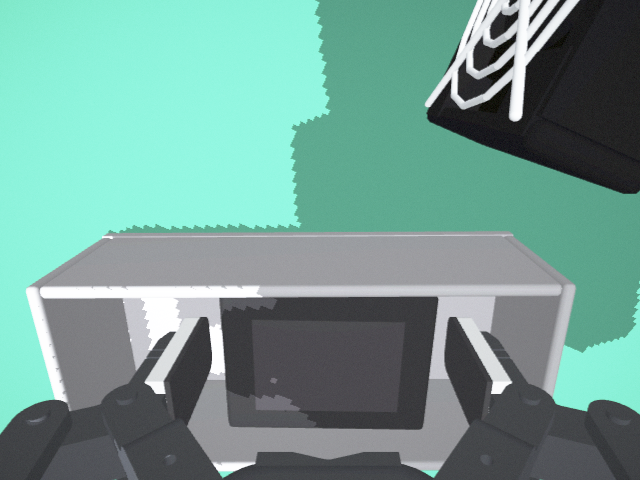

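View pics/s7.png

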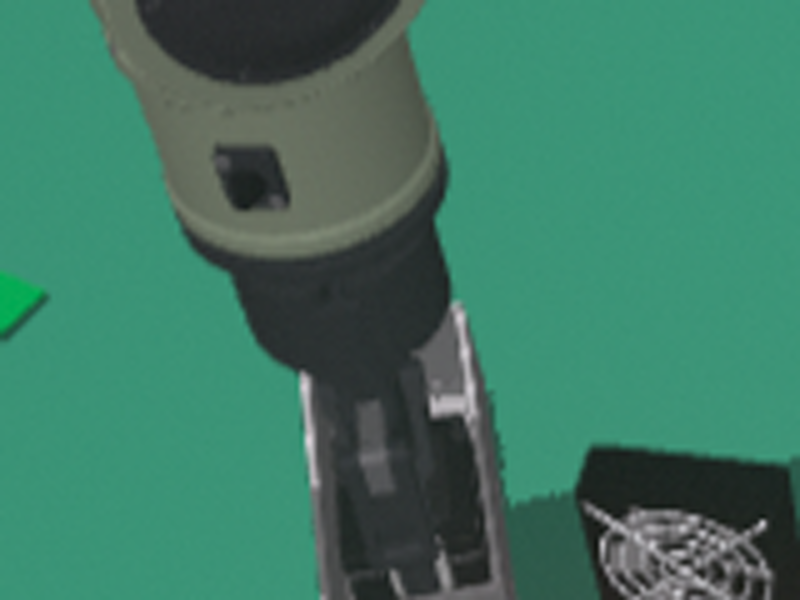

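Request:
jog_arm --increments '[{"x":0.0,"y":0,"z":0.5,"wx":0,"wy":0,"wz":0,"claw":100},{"x":0.0,"y":0,"z":0.9,"wx":0,"wy":0,"wz":0,"claw":100},{"x":0.0,"y":0,"z":0.9,"wx":0,"wy":0,"wz":0,"claw":100}]'

```text
clock: 5.68
position: [0.5126, -0.3075, -0.0323]
tool_rot: [3.141, -0.001, 0.425]
force: [-0.7, -0.5, 0.5]
grip_width: 0.0855
```

Close (70 mm ≈ 82 %).

Request:
jog_arm --increments '[{"x":0.0,"y":0,"z":0,"wx":0,"wy":0,"wz":0,"claw":60},{"x":0.0,"y":0,"z":0,"wx":0,"wy":0,"wz":0,"claw":60},{"x":0.0,"y":0,"z":0,"wx":0,"wy":0,"wz":0,"claw":60},{"x":0.0,"y":0,"z":0,"wx":0,"wy":0,"wz":0,"claw":60}]' --squeeze 40

```text
clock: 6.18
position: [0.5127, -0.3077, -0.032]
tool_rot: [3.141, -0.001, 0.425]
force: [-1.8, 1.3, 5.6]
grip_width: 0.0694
```

```bash
python3 - <<'E'
from h import *
from workcell import bot
f=bot.grab_frame('wrist'); cv2.imwrite('pics/w8.png',f['pixels'][:,:,::-1])
E
python3 go.py
```

```text
6.22 pos [ 0.5127 -0.3076 -0.032 ] rot [ 3.141e+00 -1.000e-03  4.250e-01] F [-1.6  1.3  4.9] w 0.0694
```

View pics/w8.png

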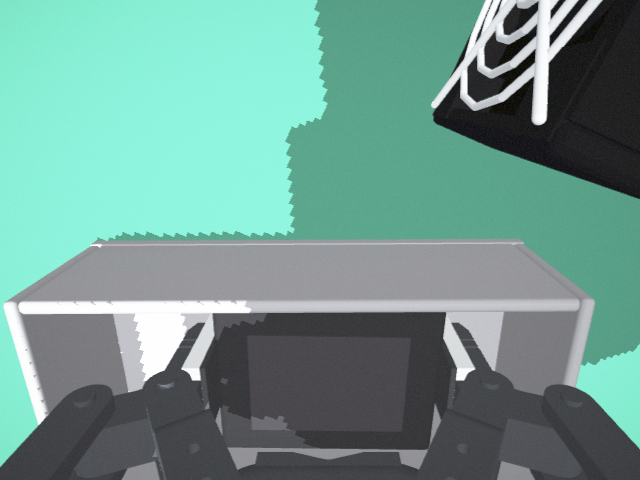

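Request:
jog_arm --increments '[{"x":0.0,"y":0,"z":-1,"wx":0,"wy":0,"wz":0,"claw":60},{"x":0.0,"y":0,"z":-3,"wx":0,"wy":0,"wz":0,"claw":60},{"x":0.0,"y":0,"z":-6,"wx":0,"wy":0,"wz":0,"claw":60},{"x":0.0,"y":0,"z":-10,"wx":0,"wy":0,"wz":0,"claw":60},{"x":0.0,"y":0,"z":-14,"wx":0,"wy":0,"wz":0,"claw":60},{"x":0.0,"y":0,"z":-14,"wx":0,"wy":0,"wz":0,"claw":60}]'

```text
clock: 6.98
position: [0.514, -0.3085, 0.1119]
tool_rot: [3.137, -0.005, 0.425]
force: [-0.3, -0.5, -3.3]
grip_width: 0.0691
```

```bash
python3 - <<'E'
from h import *
from workcell import bot
f=bot.grab_frame('wrist'); cv2.imwrite('pics/w9.png',f['pixels'][:,:,::-1])
E
python3 go.py .555 -.03 .105 1.2 .555 -.03 .0 1.2
```

```text
7.03 pos [ 0.5132 -0.3078  0.11  ] rot [ 3.139 -0.004  0.425] F [ 0.1  0.7 -2.9] w 0.0694
shift cm [ 15.26 -23.59   0.49] rot deg [  0.2  -0.1 -44.4] rows~ 4.5
shift cm [ 15.22 -23.62  10.99] rot deg [  0.2  -0.1 -44.4] rows~ 4.8
```

View pics/w9.png

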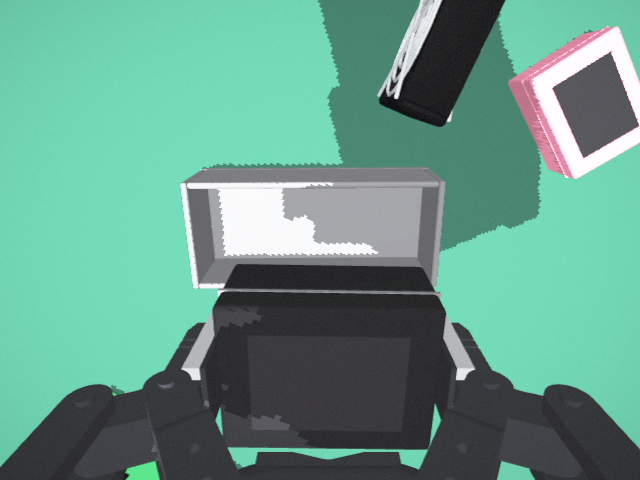

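Request:
jog_arm --increments '[{"x":2.5,"y":-4,"z":0.5,"wx":0,"wy":0,"wz":-7,"claw":60},{"x":5.5,"y":-8.5,"z":0.5,"wx":0,"wy":0,"wz":-16,"claw":60},{"x":8.5,"y":-13.2,"z":0.5,"wx":0,"wy":0,"wz":-25,"claw":60},{"x":11.5,"y":-18,"z":0.5,"wx":0,"wy":0,"wz":-34,"claw":60},{"x":14,"y":-21.6,"z":0.5,"wx":0,"wy":0,"wz":-41,"claw":60},{"x":15.2,"y":-23.6,"z":3,"wx":0,"wy":0,"wz":-44.4,"claw":60},{"x":15.2,"y":-23.6,"z":7,"wx":0,"wy":0,"wz":-44.4,"claw":60},{"x":15.2,"y":-23.6,"z":10,"wx":0,"wy":0,"wz":-44.4,"claw":60},{"x":15.2,"y":-23.6,"z":11.5,"wx":0,"wy":0,"wz":-44.4,"claw":60},{"x":15.2,"y":-23.6,"z":12,"wx":0,"wy":0,"wz":-44.4,"claw":60}]'

```text
clock: 8.28
position: [0.5544, -0.0304, -0.0107]
tool_rot: [3.139, -0.0, 1.2]
force: [-0.8, 0.1, -2.2]
grip_width: 0.0698
```

```bash
python3 - <<'E'
from h import *
from workcell import bot
f=bot.grab_frame('wrist'); cv2.imwrite('pics/w10.png',f['pixels'][:,:,::-1])
E
python3 go.py .555 -.03 -.036 1.2
```

```text
8.32 pos [ 0.5546 -0.0304 -0.0106] rot [ 3.138e+00 -1.000e-03  1.200e+00] F [-0.7  0.3 -4.1] w 0.0695
shift cm [0.05 0.01 2.54] rot deg [ 0.2 -0.  -0. ] rows~ 0.4
```

View pics/w10.png

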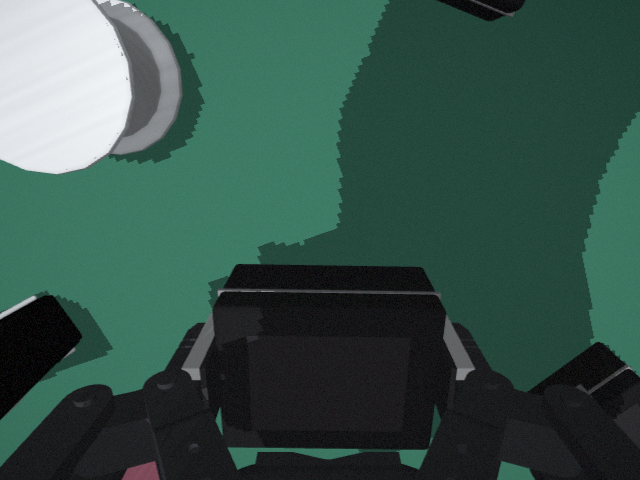

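Request:
jog_arm --increments '[{"x":0,"y":0,"z":1.2,"wx":0,"wy":0,"wz":0,"claw":60},{"x":0,"y":0,"z":2.0,"wx":0,"wy":0,"wz":0,"claw":60},{"x":0,"y":0,"z":2.3,"wx":0,"wy":0,"wz":0,"claw":60},{"x":0,"y":0,"z":2.4,"wx":0,"wy":0,"wz":0,"claw":60}]'

```text
clock: 8.82
position: [0.5547, -0.0304, -0.0346]
tool_rot: [3.138, -0.001, 1.2]
force: [1.0, 0.3, -2.5]
grip_width: 0.0694
```

Request:
jog_arm --increments '[{"x":0,"y":0,"z":0.1,"wx":0,"wy":0,"wz":0,"claw":60},{"x":0,"y":0,"z":0.2,"wx":0,"wy":0,"wz":0,"claw":60}]'

```text
clock: 9.07
position: [0.555, -0.0304, -0.0361]
tool_rot: [3.138, -0.001, 1.2]
force: [-5.9, 0.4, 25.1]
grip_width: 0.0696
```

Request:
jog_arm --increments '[{"x":0,"y":0,"z":-0.05,"wx":0,"wy":0,"wz":0,"claw":100},{"x":0,"y":0,"z":-0.05,"wx":0,"wy":0,"wz":0,"claw":100},{"x":0,"y":0,"z":-0.05,"wx":0,"wy":0,"wz":0,"claw":100},{"x":0,"y":0,"z":-3,"wx":0,"wy":0,"wz":0,"claw":100},{"x":0,"y":0,"z":-9,"wx":0,"wy":0,"wz":0,"claw":100},{"x":0,"y":0,"z":-12,"wx":0,"wy":0,"wz":30,"claw":100},{"x":0,"y":0,"z":-12,"wx":0,"wy":0,"wz":60,"claw":100},{"x":0,"y":0,"z":-12,"wx":0,"wy":0,"wz":90,"claw":100},{"x":0,"y":0,"z":-12,"wx":0,"wy":0,"wz":90,"claw":100},{"x":0,"y":0,"z":-12,"wx":0,"wy":0,"wz":90,"claw":100}]'

```text
clock: 10.32
position: [0.5545, -0.0303, 0.084]
tool_rot: [3.14, -0.004, 0.256]
force: [-0.2, -0.3, 0.6]
grip_width: 0.0857
```

Request:
jog_arm --increments '[{"x":0,"y":0,"z":0,"wx":0,"wy":0,"wz":36,"claw":100},{"x":0,"y":0,"z":0,"wx":0,"wy":0,"wz":36,"claw":100},{"x":0,"y":0,"z":0,"wx":0,"wy":0,"wz":36,"claw":100},{"x":0,"y":0,"z":0,"wx":0,"wy":0,"wz":36,"claw":100}]'

```text
clock: 10.82
position: [0.5545, -0.0301, 0.0839]
tool_rot: [-3.141, -0.004, -0.376]
force: [-0.4, -1.0, 0.4]
grip_width: 0.0857
```

```bash
python3 - <<'E'
from h import *
from workcell import bot
f=bot.grab_frame('wrist'); cv2.imwrite('pics/w11.png',f['pixels'][:,:,::-1])
E
python3 go.py .555 -.03 .03 -.37
```

```text
10.88 pos [ 0.5545 -0.0301  0.0838] rot [-3.141 -0.004 -0.379] F [0.4 0.7 0. ] w 0.0856
shift cm [ 0.03 -0.02  5.38] rot deg [-0.  -0.2 -0.5] rows~ 0.9
```

View pics/w11.png

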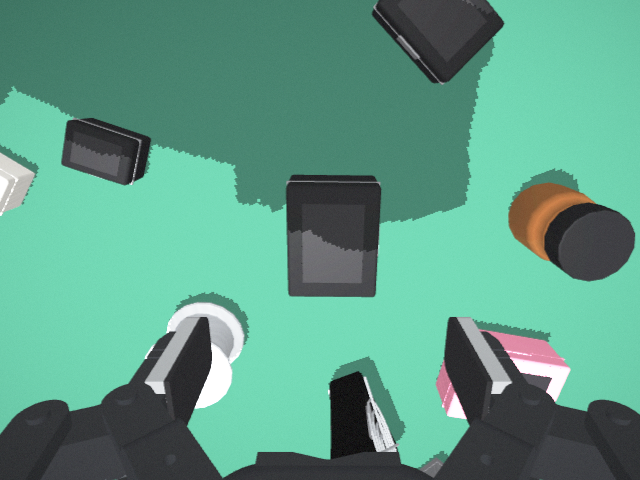

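```bash
python3 - <<'E'
from fit import *
from workcell import bot
s=bot.observe();c=cam(bot.grab_frame('wrist'))
r=fitbox(c,[(287,183),(380,182),(376,297),(290,297)],.07,.054,.034);print(r)
R=Rn.from_euler('xyz',s['tool_rot']).as_matrix()
print(R.T@(np.r_[r[0][:2],0]-s['position']))
E
```

```text
(array([ 0.55880266, -0.03013588, -1.94799221]), np.float64(1.8375390774385731))
[ 0.00372533 -0.001463    0.08384414]
```

Request:
jog_arm --increments '[{"x":0.3,"y":-0.1,"z":4,"wx":0,"wy":0,"wz":0,"claw":100},{"x":0.3,"y":-0.1,"z":8,"wx":0,"wy":0,"wz":0,"claw":100},{"x":0.3,"y":-0.1,"z":10.5,"wx":0,"wy":0,"wz":0,"claw":100},{"x":0.3,"y":-0.1,"z":11.4,"wx":0,"wy":0,"wz":0,"claw":100},{"x":0.3,"y":-0.1,"z":11.6,"wx":0,"wy":0,"wz":0,"claw":100},{"x":0.3,"y":-0.1,"z":11.6,"wx":0,"wy":0,"wz":0,"claw":100}]'

```text
clock: 11.68
position: [0.5586, -0.0304, -0.0313]
tool_rot: [-3.141, -0.005, -0.373]
force: [-0.6, -0.1, -0.5]
grip_width: 0.0856
```

```bash
python3 - <<'E'
from h import *
from workcell import bot
f=bot.grab_frame('wrist'); cv2.imwrite('pics/w12.png',f['pixels'][:,:,::-1])
E
python3 go.py .555 -.03 -.033 -.377
```

```text
11.72 pos [ 0.5586 -0.0303 -0.0313] rot [-3.14  -0.005 -0.373] F [ 0.2 -0.5  0.2] w 0.0855
shift cm [-0.35  0.1   0.17] rot deg [-0.1 -0.3  0.3] rows~ 0.1
```

View pics/w12.png

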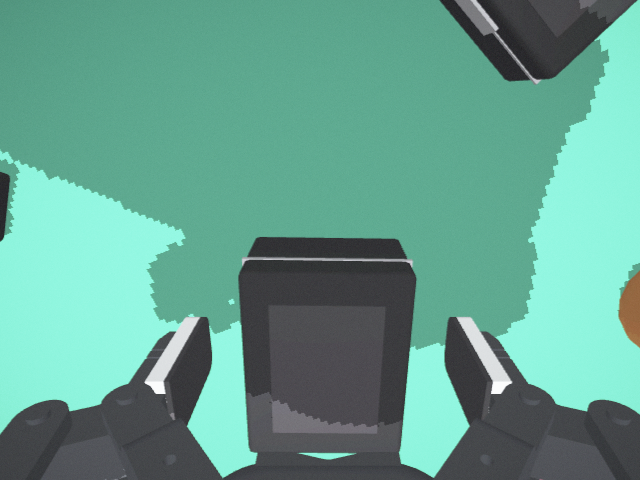

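Request:
jog_arm --increments '[{"x":0.0,"y":0,"z":0.1,"wx":0,"wy":-0.3,"wz":0,"claw":40},{"x":0.0,"y":0,"z":0.1,"wx":0,"wy":-0.3,"wz":0,"claw":40},{"x":0.0,"y":0,"z":0.1,"wx":0,"wy":-0.3,"wz":0,"claw":40},{"x":0.0,"y":0,"z":0.1,"wx":0,"wy":-0.3,"wz":0,"claw":40},{"x":0.0,"y":0,"z":0.1,"wx":0,"wy":-0.3,"wz":0,"claw":40},{"x":0.0,"y":0,"z":0.1,"wx":0,"wy":-0.3,"wz":0,"claw":40}]'

```text
clock: 12.48
position: [0.559, -0.0302, -0.0318]
tool_rot: [-3.14, -0.0, -0.373]
force: [0.2, 0.4, 7.7]
grip_width: 0.0536
```

```bash
python3 - <<'E'
from h import *
from workcell import bot
f=bot.grab_frame('wrist'); cv2.imwrite('pics/w13.png',f['pixels'][:,:,::-1])
E
python3 go.py .555 -.03 -.033 -.377
```

```text
12.53 pos [ 0.559  -0.0302 -0.0318] rot [-3.14  -0.    -0.373] F [-0.8  0.9  7.2] w 0.0532
shift cm [-0.38  0.12  0.12] rot deg [-0.1 -0.   0.2] rows~ 0.1
```

View pics/w13.png

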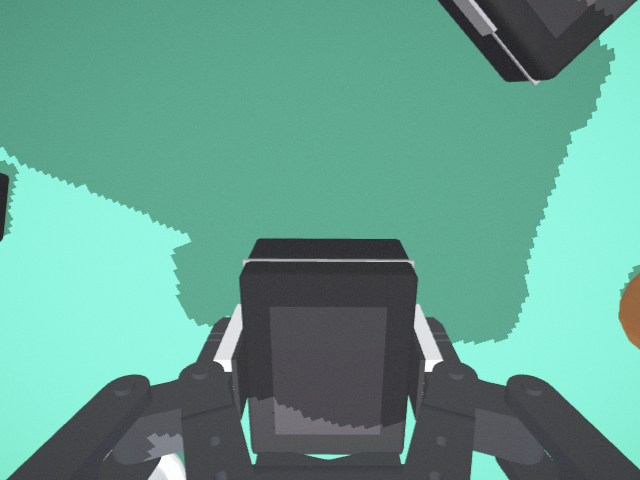

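```bash
python3 - <<'E'
from fit import *
from workcell import bot
s=bot.observe();c=cam(bot.grab_frame('wrist'))
r=fitbox(c,[(240,264),(416,264),(404,453),(251,453)],.07,.054,.034);print(r)
R=Rn.from_euler('xyz',s['tool_rot']).as_matrix()
print(R.T@(np.r_[r[0][:2],0]-s['position']))
p=s['position']
for y in (-.035,.035): print(proj(c,[p+R@[x,y,0]-[0,0,p[2]-.034] for x in(-.027,.027)]).round(0).tolist())
E
python3 go.py .515 .340 .12 .10
```

```text
(array([ 0.5601017 , -0.02918952,  1.19608648]), np.float64(3.543200392385287))
[ 0.00066162 -0.00142013 -0.03177148]
[[234.0, 271.0], [417.0, 270.0]]
[[249.0, 453.0], [403.0, 453.0]]
12.57 pos [ 0.559  -0.0302 -0.0318] rot [-3.14  -0.    -0.373] F [-0.6  0.9  7.4] w 0.0535
shift cm [-17.57 -32.9  -15.13] rot deg [ -0.1  -0.  -27.1] rows~ 6.4
```

Request:
jog_arm --increments '[{"x":0.0,"y":0,"z":-1,"wx":0,"wy":0,"wz":0,"claw":40},{"x":0.0,"y":0,"z":-3,"wx":0,"wy":0,"wz":0,"claw":40},{"x":0.0,"y":0,"z":-6,"wx":0,"wy":0,"wz":0,"claw":40},{"x":0.0,"y":0,"z":-10,"wx":0,"wy":0,"wz":0,"claw":40},{"x":0.0,"y":0,"z":-13.5,"wx":0,"wy":0,"wz":0,"claw":40},{"x":0.0,"y":0,"z":-15,"wx":0,"wy":0,"wz":0,"claw":40}]'

```text
clock: 13.32
position: [0.5595, -0.0304, 0.1208]
tool_rot: [-3.139, -0.003, -0.373]
force: [0.1, -0.3, -3.4]
grip_width: 0.053
```

```bash
python3 go.py .515 .340 .12 .10
```

```text
13.32 pos [ 0.5595 -0.0304  0.1208] rot [-3.139e+00 -3.000e-03 -3.730e-01] F [ 0.1 -0.3 -3.4] w 0.053
shift cm [-17.63 -32.88   0.13] rot deg [ -0.1  -0.2 -27.1] rows~ 6.0
```

Request:
jog_arm --increments '[{"x":-1.5,"y":-2.9,"z":0,"wx":0,"wy":0,"wz":-3,"claw":40},{"x":-4,"y":-7.4,"z":0,"wx":0,"wy":0,"wz":-7,"claw":40},{"x":-6.5,"y":-12,"z":0,"wx":0,"wy":0,"wz":-11,"claw":40},{"x":-9,"y":-16.8,"z":0,"wx":0,"wy":0,"wz":-15,"claw":40},{"x":-11.5,"y":-21.5,"z":0,"wx":0,"wy":0,"wz":-19,"claw":40},{"x":-14,"y":-26.2,"z":0,"wx":0,"wy":0,"wz":-22,"claw":40},{"x":-16,"y":-30,"z":0,"wx":0,"wy":0,"wz":-25,"claw":40},{"x":-17.3,"y":-32.2,"z":0,"wx":0,"wy":0,"wz":-27.1,"claw":40},{"x":-17.6,"y":-32.9,"z":0,"wx":0,"wy":0,"wz":-27.1,"claw":40},{"x":-17.6,"y":-32.9,"z":0,"wx":0,"wy":-0.2,"wz":-27.1,"claw":40}]'

```text
clock: 14.58
position: [0.5155, 0.3392, 0.1212]
tool_rot: [-3.14, -0.0, 0.099]
force: [-0.8, -1.0, -2.4]
grip_width: 0.0538
```

```bash
python3 - <<'E'
from h import *
from workcell import bot
f=bot.grab_frame('wrist'); cv2.imwrite('pics/w14.png',f['pixels'][:,:,::-1])
f=bot.grab_frame('top'); im=f['pixels'][:,:,::-1]; cv2.imwrite('pics/t14.png',im)
E
python3 go.py .515 .340 .05 .10
```

```text
14.68 pos [0.5159 0.3384 0.1214] rot [-3.14  -0.     0.098] F [ 0.  -0.7 -2. ] w 0.0536
shift cm [-0.08 -0.16  7.14] rot deg [-0.1 -0.  -0.1] rows~ 1.1
```

View pics/w14.png

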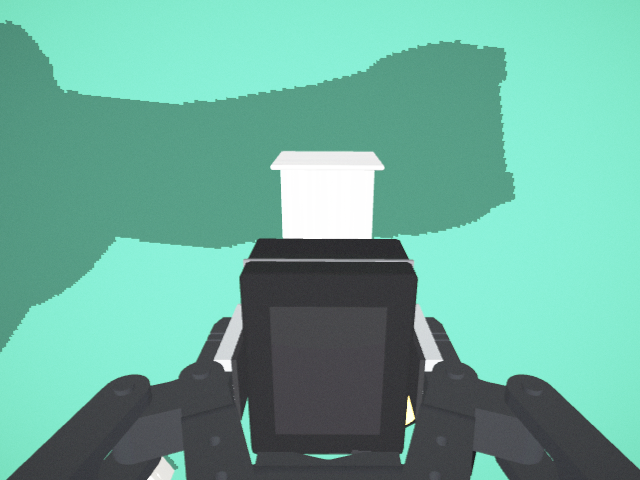

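```bash
python3 - <<'E'
from fit import *
from workcell import bot
im=cv2.imread('pics/w14.png'); crop(im,255,140,150,110,5,'pics/w14z.png')
c=cam(bot.grab_frame('wrist'))
def P(cx,cy,yaw,pts):
    r=Rn.from_euler('z',yaw).as_matrix(); return proj(c,np.array(pts)@r.T+[cx,cy,0]).round(1).tolist()
print(P(.5153,.3401,.10,[(-.033,.044,.06),(.033,.044,.06),(-.033,.044,0),(.033,.044,0),(-.033,.041,.06),(.033,.041,.06)]))
E
```

```text
[[268.1, 163.2], [382.3, 162.9], [279.5, 149.5], [371.7, 149.3], [268.3, 168.3], [382.0, 168.1]]
```

View pics/w14z.png

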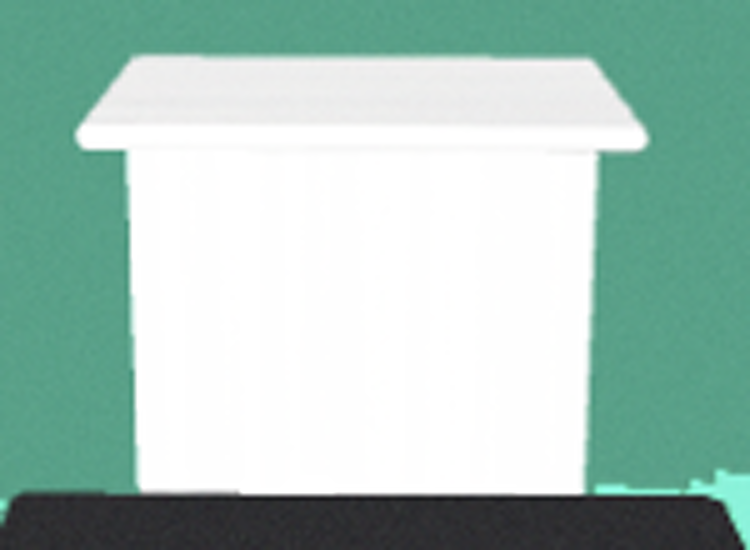

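Request:
jog_arm --increments '[{"x":0,"y":-0.05,"z":3,"wx":0,"wy":0,"wz":-0.1,"claw":40},{"x":0,"y":-0.05,"z":7,"wx":0,"wy":0,"wz":-0.1,"claw":40},{"x":0,"y":-0.05,"z":10,"wx":0,"wy":0,"wz":-0.1,"claw":40},{"x":0,"y":-0.05,"z":11.5,"wx":0,"wy":0,"wz":-0.1,"claw":40},{"x":0,"y":-0.05,"z":12.5,"wx":0,"wy":0,"wz":-0.1,"claw":40},{"x":0,"y":-0.05,"z":13,"wx":0,"wy":0,"wz":-0.1,"claw":40}]'

```text
clock: 15.48
position: [0.5163, 0.3393, -0.0083]
tool_rot: [-3.139, -0.001, 0.099]
force: [0.0, -0.0, -2.6]
grip_width: 0.0536
```

```bash
python3 - <<'E'
from h import *
from workcell import bot
f=bot.grab_frame('wrist'); cv2.imwrite('pics/w15.png',f['pixels'][:,:,::-1])
E
python3 go.py .516 .339 -.0238 .10
```

```text
15.53 pos [ 0.5161  0.3392 -0.0087] rot [-3.14e+00 -1.00e-03  1.00e-01] F [-1.5 -0.2 -4. ] w 0.0534
shift cm [-0.01  0.02  1.51] rot deg [-0.1 -0.  -0. ] rows~ 0.2
```

View pics/w15.png

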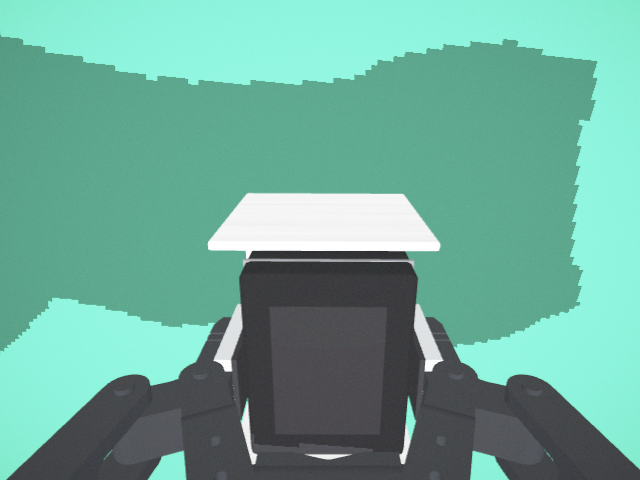

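```bash
python3 - <<'E'
from h import *
from workcell import bot
im=cv2.imread('pics/w15.png'); crop(im,200,180,250,90,3.2,'pics/w15z.png')
s=bot.observe();c=cam(bot.grab_frame('wrist'));R=Rn.from_euler('xyz',s['tool_rot']).as_matrix()
for v in (238,241,244,247,250): print(v,(R.T@(ray(c,(324,v),.06)[0]-s['position'])).round(4))
print((R.T@(ray(c,(326.5,193.5),.0)[0]-s['position'])).round(4))
for v in (262,265,268,272): print(v,(R.T@(ray(c,(328,v),s['position'][2]+.0318+.034)[0]-s['position'])).round(4))
E
```

```text
238 [-0.0002 -0.046  -0.0686]
241 [-0.0002 -0.0451 -0.0686]
244 [-0.0002 -0.0442 -0.0686]
247 [-0.0002 -0.0433 -0.0686]
250 [-0.0002 -0.0424 -0.0686]
[ 0.0004 -0.0444 -0.0086]
262 [ 0.0009 -0.0374 -0.0657]
265 [ 0.0009 -0.0365 -0.0657]
268 [ 0.0009 -0.0355 -0.0657]
272 [ 0.0009 -0.0342 -0.0657]
```

View pics/w15z.png

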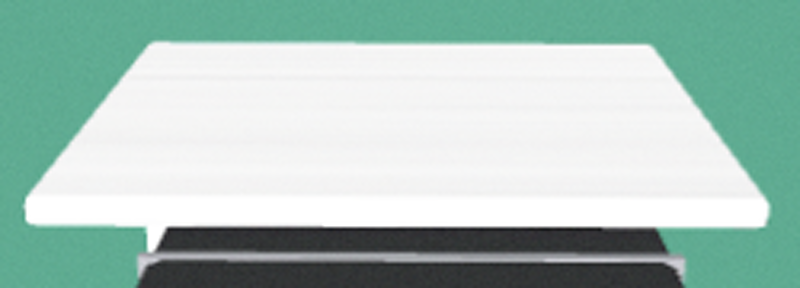

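Request:
jog_arm --increments '[{"x":-0.05,"y":0,"z":0.7,"wx":0,"wy":0,"wz":0,"claw":40},{"x":-0.05,"y":0,"z":1.2,"wx":0,"wy":0,"wz":0,"claw":40},{"x":-0.05,"y":0,"z":1.4,"wx":0,"wy":0,"wz":0,"claw":40},{"x":-0.05,"y":0,"z":1.45,"wx":0,"wy":0,"wz":0,"claw":40}]'

```text
clock: 16.08
position: [0.5156, 0.3392, -0.0229]
tool_rot: [-3.14, -0.001, 0.1]
force: [0.3, -0.1, -2.6]
grip_width: 0.0536
```

Request:
jog_arm --increments '[{"x":0,"y":0,"z":0.07,"wx":0,"wy":0,"wz":0,"claw":40},{"x":0,"y":0,"z":0.12,"wx":0,"wy":0,"wz":0,"claw":40}]'

```text
clock: 16.32
position: [0.5157, 0.3393, -0.0237]
tool_rot: [-3.139, -0.001, 0.1]
force: [-5.0, -1.8, 12.1]
grip_width: 0.0533
```

Request:
jog_arm --increments '[{"x":0,"y":0,"z":0,"wx":0,"wy":0,"wz":0,"claw":100},{"x":0,"y":0,"z":0,"wx":0,"wy":0,"wz":0,"claw":100},{"x":0,"y":0,"z":0,"wx":0,"wy":0,"wz":0,"claw":100},{"x":0,"y":0,"z":-3,"wx":0,"wy":0,"wz":0,"claw":100},{"x":0,"y":0,"z":-8,"wx":0,"wy":0,"wz":0,"claw":100},{"x":0,"y":0,"z":-13,"wx":0,"wy":0,"wz":0,"claw":100},{"x":0,"y":0,"z":-15,"wx":0,"wy":0,"wz":0,"claw":100},{"x":0,"y":0,"z":-15,"wx":0,"wy":0,"wz":0,"claw":100}]'

```text
clock: 17.32
position: [0.5159, 0.3395, 0.1272]
tool_rot: [-3.138, -0.002, 0.1]
force: [-0.1, 0.4, -0.4]
grip_width: 0.0851
```

```bash
python3 - <<'E'
from h import *
from workcell import bot
f=bot.grab_frame('wrist'); cv2.imwrite('pics/w16.png',f['pixels'][:,:,::-1])
E
python3 go.py .652 .063 .12 .40
```

```text
17.38 pos [0.5153 0.3392 0.1259] rot [-3.139e+00 -1.000e-03  1.000e-01] F [-0.   0.2 -0.2] w 0.0856
shift cm [10.84 28.84  0.53] rot deg [ -0.1  -0.1 -17.2] rows~ 4.9
```

View pics/w16.png

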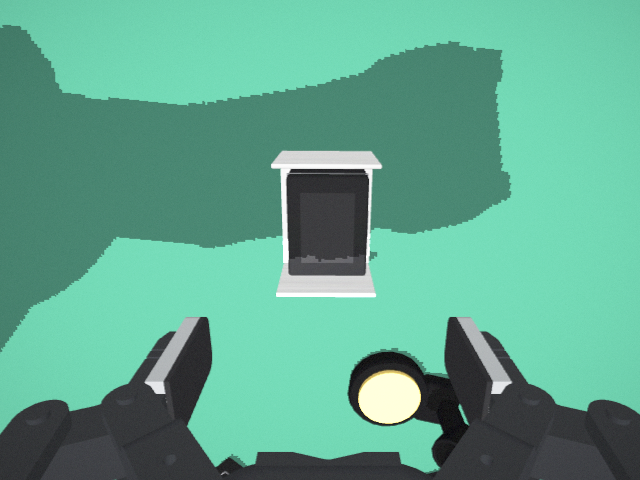

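```bash
python3 - <<'E'
from fit import *
from workcell import bot
im=cv2.imread('pics/w16.png'); crop(im,260,140,130,165,3.6,'pics/w16z.png')
E
```

```text
(no output)
```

View pics/w16z.png

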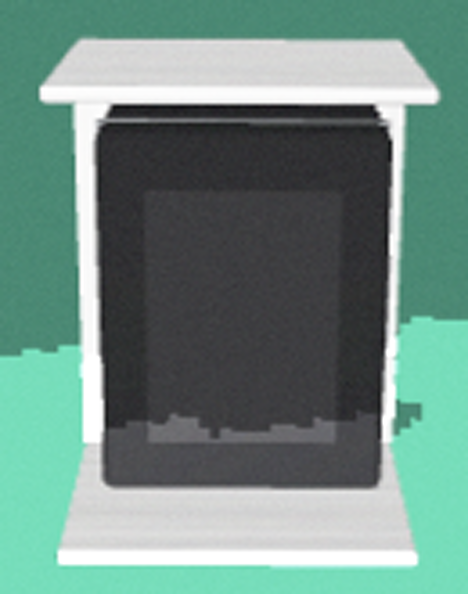

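```bash
cat > cr.py <<'E'
from fit import *
from workcell import bot
s=bot.observe();c=cam(bot.grab_frame('wrist'))
g=lambda l:np.array(l)/3.6+[260,140]
R=Rn.from_euler('xyz',s['tool_rot']).as_matrix()
def q(n,r): print(n,r[0].round(4),round(r[1],2),'tool',(R.T@(np.r_[r[0][:2],0]-s['position'])).round(4))
q('case',fitbox(c,g([(97,122),(392,122),(380,488),(104,488)]),.07,.054,.042))
q('cradle',fitbox(c,g([(41,89),(440,89),(418,565),(58,565)]),.066,.088,.06))
E
python3 cr.py
```

```text
case [ 0.5162  0.339  -1.4757] 1.27 tool [0.0008 0.0005 0.1259]
cradle [0.5154 0.3396 0.0955] 0.91 tool [ 1.000e-04 -1.000e-04  1.259e-01]
```

Request:
jog_arm --increments '[{"x":10.8,"y":28.8,"z":0.5,"wx":0,"wy":0,"wz":-17.2,"claw":100},{"x":10.8,"y":28.8,"z":0.5,"wx":0,"wy":0,"wz":-17.2,"claw":100},{"x":10.8,"y":28.8,"z":0.5,"wx":0,"wy":0,"wz":-17.2,"claw":100},{"x":10.8,"y":28.8,"z":0.5,"wx":0,"wy":0,"wz":-17.2,"claw":100},{"x":10.8,"y":28.8,"z":0.5,"wx":0,"wy":0,"wz":-17.2,"claw":100},{"x":10.8,"y":28.8,"z":0.5,"wx":0,"wy":0,"wz":-17.2,"claw":100},{"x":10.8,"y":28.8,"z":0.5,"wx":0,"wy":0,"wz":-17.2,"claw":100},{"x":10.8,"y":28.8,"z":0.5,"wx":0,"wy":0,"wz":-17.2,"claw":100}]'

```text
clock: 18.42
position: [0.6505, 0.0646, 0.1189]
tool_rot: [-3.139, 0.001, 0.402]
force: [-1.1, -0.1, 0.4]
grip_width: 0.0855
```

```bash
python3 - <<'E'
from h import *
from workcell import bot
f=bot.grab_frame('wrist'); im=f['pixels'][:,:,::-1]; cv2.imwrite('pics/w17.png',im); crop(im,255,130,150,165,3.6,'pics/w17z.png')
E
python3 go.py
```

```text
18.48 pos [0.6507 0.0645 0.1192] rot [-3.139  0.     0.402] F [0.2 0.5 0.2] w 0.0851
```

View pics/w17.png

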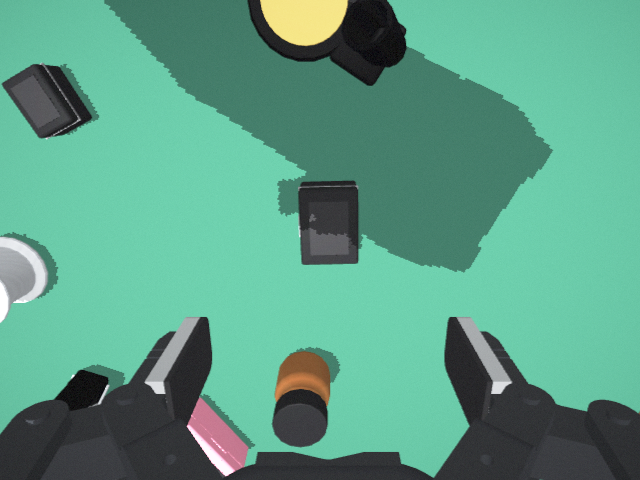

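View pics/w17z.png

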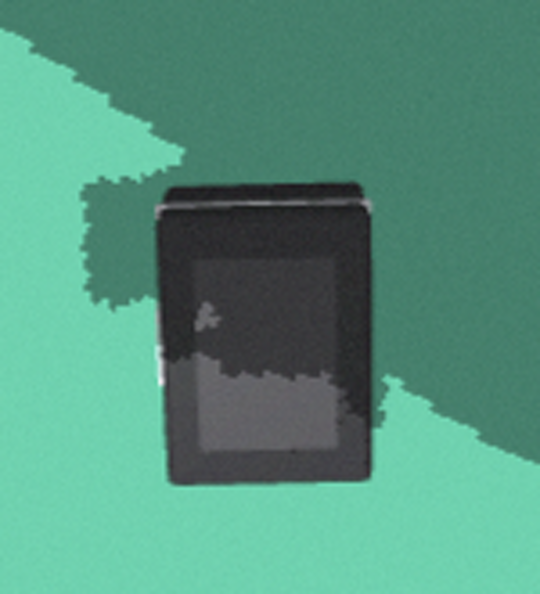

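```bash
python3 - <<'E'
from fit import *
from workcell import bot
s=bot.observe();c=cam(bot.grab_frame('wrist'))
g=lambda l:np.array(l)/3.6+[255,130]
R=Rn.from_euler('xyz',s['tool_rot']).as_matrix()
def q(n,r): print(n,r[0].round(4),round(r[1],2),'tool',(R.T@(np.r_[r[0][:2],0]-s['position'])).round(4))
q('med',fitbox(c,g([(157,206),(371,203),(371,481),(168,484)]),.054,.040,.03))
E
python3 go.py .6535 .065 -.033 .42
```

```text
med [ 0.6532  0.0634 -1.151 ] 0.92 tool [0.0019 0.0023 0.1192]
18.52 pos [0.6508 0.0644 0.1194] rot [-3.139  0.     0.402] F [-1.1  0.1 -0.1] w 0.0855
shift cm [ 0.28  0.08 15.24] rot deg [-0.1  0.  -1. ] rows~ 2.4
```

Request:
jog_arm --increments '[{"x":0.2,"y":0.2,"z":5,"wx":0,"wy":0,"wz":-1,"claw":100},{"x":0.2,"y":0.2,"z":10,"wx":0,"wy":0,"wz":-1,"claw":100},{"x":0.2,"y":0.2,"z":13,"wx":0,"wy":0,"wz":-1,"claw":100},{"x":0.2,"y":0.2,"z":14.4,"wx":0,"wy":0,"wz":-1,"claw":80},{"x":0.2,"y":0.2,"z":14.7,"wx":0,"wy":0,"wz":-1,"claw":70},{"x":0.2,"y":0.2,"z":14.7,"wx":0,"wy":0,"wz":-1,"claw":70}]'

```text
clock: 19.27
position: [0.654, 0.0638, -0.0265]
tool_rot: [-3.14, -0.001, 0.419]
force: [0.5, -0.2, 0.2]
grip_width: 0.0597
```

```bash
python3 - <<'E'
from h import *
from workcell import bot
f=bot.grab_frame('wrist'); im=f['pixels'][:,:,::-1]; cv2.imwrite('pics/w18.png',im)
E
python3 go.py
```

```text
19.32 pos [ 0.6541  0.0638 -0.0263] rot [-3.14e+00 -1.00e-03  4.19e-01] F [ 0.   0.6 -0.1] w 0.06
```

View pics/w18.png

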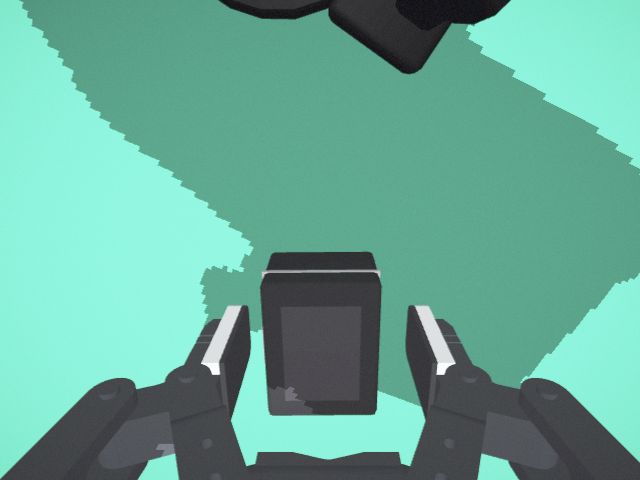

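Request:
jog_arm --increments '[{"x":-0.2,"y":0,"z":0.1,"wx":0,"wy":0,"wz":0,"claw":70},{"x":-0.2,"y":0,"z":0.1,"wx":0,"wy":0,"wz":0,"claw":25},{"x":-0.2,"y":0,"z":0.1,"wx":0,"wy":0,"wz":0,"claw":25},{"x":-0.2,"y":0,"z":0.1,"wx":0,"wy":0,"wz":0,"claw":25},{"x":-0.2,"y":0,"z":0.1,"wx":0,"wy":0,"wz":0,"claw":25}]' --squeeze 35

```text
clock: 19.95
position: [0.6525, 0.063, -0.0267]
tool_rot: [-3.14, -0.002, 0.419]
force: [-2.3, 0.3, 6.8]
grip_width: 0.0395
```

```bash
python3 - <<'E'
from h import *
from workcell import bot
f=bot.grab_frame('wrist'); im=f['pixels'][:,:,::-1]; cv2.imwrite('pics/w19.png',im)
c=cam(f);s=bot.observe();R=Rn.from_euler('xyz',s['tool_rot']).as_matrix();p=s['position']
for y in (-.027,.027): print(proj(c,[p+R@[x,y,0]-[0,0,p[2]-.03] for x in(-.02,.02)]).round(0).tolist())
E
python3 go.py
```

```text
[[263.0, 280.0], [387.0, 280.0]]
[[271.0, 414.0], [380.0, 414.0]]
20.0 pos [ 0.6525  0.063  -0.0267] rot [-3.14e+00 -2.00e-03  4.19e-01] F [-1.8 -0.4  7. ] w 0.0397
```

View pics/w19.png

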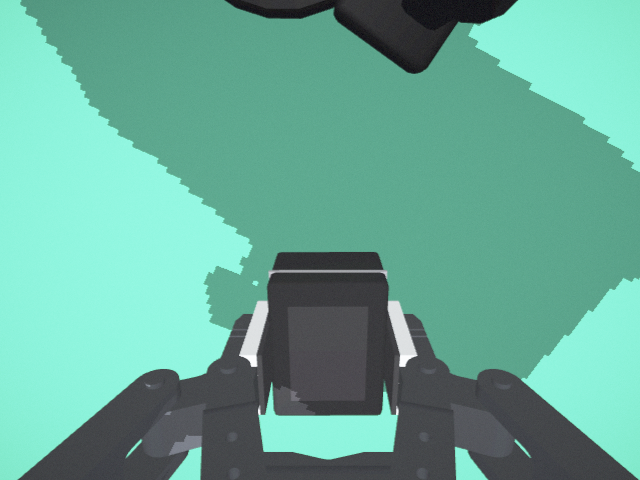

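Request:
jog_arm --increments '[{"x":0.0,"y":0,"z":-1,"wx":0,"wy":0,"wz":0,"claw":25},{"x":0.0,"y":0,"z":-3,"wx":0,"wy":0,"wz":0,"claw":25},{"x":0.0,"y":0,"z":-6,"wx":0,"wy":0,"wz":0,"claw":25},{"x":0.0,"y":0,"z":-10,"wx":0,"wy":0,"wz":0,"claw":25},{"x":0.0,"y":0,"z":-13.5,"wx":0,"wy":0,"wz":0,"claw":25},{"x":0.0,"y":0,"z":-15,"wx":0,"wy":0,"wz":0,"claw":25}]'

```text
clock: 20.75
position: [0.6532, 0.0626, 0.1264]
tool_rot: [-3.141, -0.005, 0.419]
force: [-0.2, 0.2, -0.7]
grip_width: 0.0393
```

```bash
python3 go.py .5157 .3393 .12 .098
```

```text
20.75 pos [0.6532 0.0626 0.1264] rot [-3.141 -0.005  0.419] F [-0.2  0.2 -0.7] w 0.0393
shift cm [ -1.3  -30.87   0.67] rot deg [-0.1 -0.3 18.4] rows~ 4.9
```

Request:
jog_arm --increments '[{"x":-0.1,"y":-3,"z":0,"wx":0,"wy":0,"wz":2,"claw":25},{"x":-0.3,"y":-7.5,"z":0,"wx":0,"wy":0,"wz":5,"claw":25},{"x":-0.5,"y":-12.3,"z":0,"wx":0,"wy":0,"wz":8,"claw":25},{"x":-0.7,"y":-17.1,"z":0,"wx":0,"wy":0,"wz":11,"claw":25},{"x":-0.9,"y":-22,"z":0,"wx":0,"wy":0,"wz":14,"claw":25},{"x":-1.1,"y":-26.5,"z":0.2,"wx":0,"wy":0,"wz":16.5,"claw":25},{"x":-1.3,"y":-29.8,"z":0.4,"wx":0,"wy":-0.3,"wz":18.4,"claw":25},{"x":-1.3,"y":-30.9,"z":0.6,"wx":0,"wy":-0.3,"wz":18.4,"claw":25},{"x":-1.3,"y":-30.9,"z":0.6,"wx":0,"wy":-0.3,"wz":18.4,"claw":25}]'

```text
clock: 21.88
position: [0.5153, 0.3396, 0.1204]
tool_rot: [-3.14, 0.001, 0.099]
force: [-0.4, -1.2, -0.3]
grip_width: 0.0395
```

```bash
python3 go.py .5157 .3396 .03 .098
```

```text
21.88 pos [0.5153 0.3396 0.1204] rot [-3.14e+00  1.00e-03  9.90e-02] F [-0.4 -1.2 -0.3] w 0.0395
shift cm [0.05 0.01 9.04] rot deg [-0.1  0.   0.1] rows~ 1.4
```

Request:
jog_arm --increments '[{"x":0.05,"y":0.08,"z":3,"wx":0,"wy":0,"wz":0,"claw":25},{"x":0.05,"y":0.08,"z":6,"wx":0,"wy":0,"wz":0,"claw":25},{"x":0.05,"y":0.08,"z":8,"wx":0,"wy":0,"wz":0,"claw":25},{"x":0.05,"y":0.08,"z":9,"wx":0,"wy":0,"wz":0,"claw":25},{"x":0.05,"y":0.08,"z":9.3,"wx":0,"wy":0,"wz":0,"claw":25},{"x":0.05,"y":0.08,"z":9.3,"wx":0,"wy":0,"wz":0,"claw":25}]'

```text
clock: 22.62
position: [0.5162, 0.339, 0.028]
tool_rot: [-3.14, 0.0, 0.099]
force: [-0.5, -0.2, -1.1]
grip_width: 0.0392
```

```bash
python3 - <<'E'
from h import *
from workcell import bot
f=bot.grab_frame('wrist'); im=f['pixels'][:,:,::-1]; cv2.imwrite('pics/w20.png',im)
f=bot.grab_frame('scene'); im=f['pixels'][:,:,::-1]; crop(im,440,180,160,120,5,'pics/s20.png')
E
python3 go.py .5157 .3390 .0153 .098
```

```text
22.73 pos [0.5162 0.3392 0.0282] rot [-3.14  -0.     0.099] F [-0.2 -0.2 -1.3] w 0.0396
shift cm [-0.05  0.02  1.29] rot deg [-0.1 -0.   0.1] rows~ 0.2
```

View pics/w20.png

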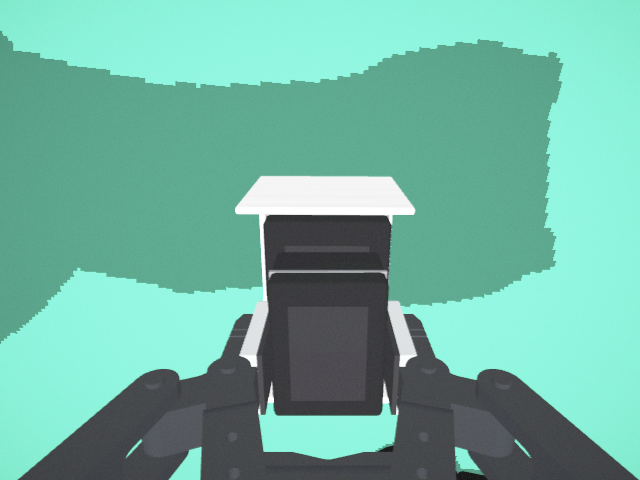

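View pics/s20.png

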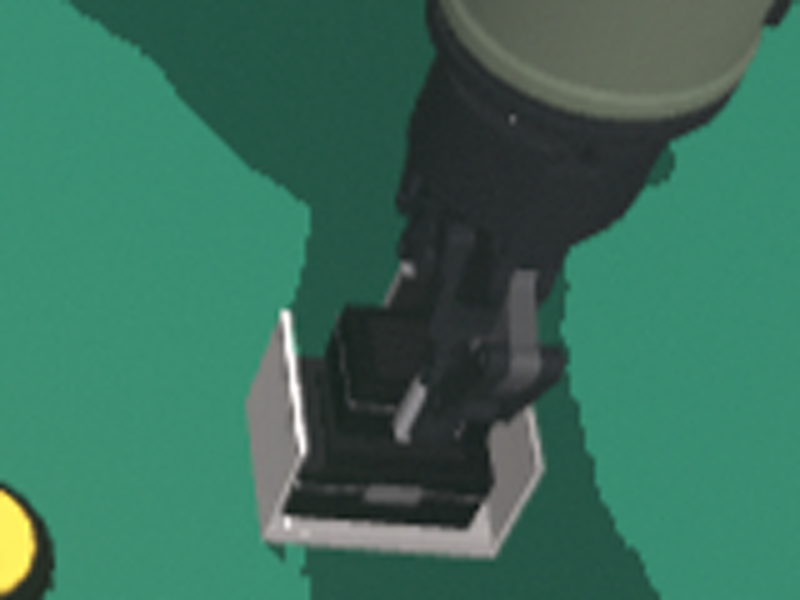

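Request:
jog_arm --increments '[{"x":0,"y":0,"z":0.5,"wx":0,"wy":0,"wz":0,"claw":25},{"x":0,"y":0,"z":0.9,"wx":0,"wy":0,"wz":0,"claw":25},{"x":0,"y":0,"z":1.1,"wx":0,"wy":0,"wz":0,"claw":25},{"x":0,"y":0,"z":1.2,"wx":0,"wy":0,"wz":0,"claw":25}]'

```text
clock: 23.22
position: [0.5161, 0.3392, 0.016]
tool_rot: [-3.14, 0.0, 0.099]
force: [0.2, 0.3, -2.3]
grip_width: 0.0392
```

Request:
jog_arm --increments '[{"x":0,"y":0,"z":0.06,"wx":0,"wy":0,"wz":0,"claw":25},{"x":0,"y":0,"z":0.1,"wx":0,"wy":0,"wz":0,"claw":25}]'

```text
clock: 23.48
position: [0.5162, 0.3391, 0.0153]
tool_rot: [-3.14, 0.0, 0.099]
force: [-4.6, -2.4, 10.0]
grip_width: 0.0394
```

Request:
jog_arm --increments '[{"x":0,"y":0,"z":0,"wx":0,"wy":0,"wz":0,"claw":80},{"x":0,"y":0,"z":0,"wx":0,"wy":0,"wz":0,"claw":80},{"x":0,"y":0,"z":0,"wx":0,"wy":0,"wz":0,"claw":80},{"x":0,"y":0,"z":-3,"wx":0,"wy":0,"wz":0,"claw":80},{"x":0,"y":0,"z":-8,"wx":0,"wy":0,"wz":0,"claw":80},{"x":0,"y":0,"z":-12,"wx":0,"wy":0,"wz":0,"claw":80},{"x":0,"y":0,"z":-12,"wx":0,"wy":0,"wz":0,"claw":80}]'

```text
clock: 24.35
position: [0.5175, 0.3397, 0.1382]
tool_rot: [-3.137, -0.004, 0.099]
force: [0.4, -0.2, -0.4]
grip_width: 0.0681
```

```bash
python3 - <<'E'
from h import *
from workcell import bot
f=bot.grab_frame('wrist'); im=f['pixels'][:,:,::-1]; cv2.imwrite('pics/w21.png',im); crop(im,260,140,130,165,3.6,'pics/w21z.png')
E
python3 go.py .454 .066 .12 .89 .454 .066 .12 -2.25; python3 -c "
from workcell import bot;print(bot.observe()['qpos'].round(2))"
```

```text
24.4 pos [0.5166 0.3394 0.1363] rot [-3.138e+00 -2.000e-03  9.900e-02] F [-0.1 -0.3  0.4] w 0.0683
shift cm [-8.94 26.59  1.53] rot deg [ -0.1  -0.2 -45.3] rows~ 4.5
shift cm [-8.94 26.59  1.53] rot deg [ -0.2   0.2 134.6] rows~ 12.6
[-1.04  0.65  0.56  1.7  -0.42  0.91 -0.21]
```

View pics/w21z.png

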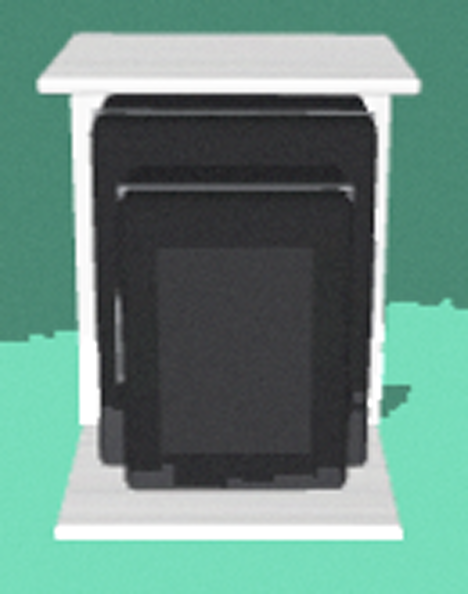

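```bash
python3 - <<'E'
from fit import *
from workcell import bot
s=bot.observe();c=cam(bot.grab_frame('wrist'))
g=lambda l:np.array(l)/3.6+[260,140]
R=Rn.from_euler('xyz',s['tool_rot']).as_matrix()
def q(n,r): print(n,r[0].round(4),round(r[1],2),'tool',(R.T@(np.r_[r[0][:2],0]-s['position'])).round(4))
q('med',fitbox(c,g([(117,186),(354,185),(345,488),(127,489)]),.054,.040,.072))
q('large',fitbox(c,g([(93,113),(378,113),(366,466),(99,466)]),.07,.054,.042))
q('cradle',fitbox(c,g([(38,79),(421,79),(402,540),(54,540)]),.066,.088,.06))
E
python3 go.py .454 .066 .13 .89
```

```text
med [0.5161 0.3402 1.671 ] 1.13 tool [-0.0006 -0.0004  0.1363]
large [ 0.5158  0.3391 -1.4786] 1.08 tool [-0.001   0.0007  0.1363]
cradle [0.5149 0.3397 0.0946] 0.84 tool [-0.0019 -0.      0.1363]
24.45 pos [0.516  0.3391 0.1352] rot [-3.139  0.     0.1  ] F [ 1.   0.2 -1.1] w 0.0681
shift cm [-8.88 26.56  0.46] rot deg [ -0.1  -0.1 -45.3] rows~ 4.5
```

Request:
jog_arm --increments '[{"x":-8.9,"y":26.6,"z":0.5,"wx":0,"wy":0,"wz":-45.3,"claw":80},{"x":-8.9,"y":26.6,"z":0.5,"wx":0,"wy":0,"wz":-45.3,"claw":80},{"x":-8.9,"y":26.6,"z":0.5,"wx":0,"wy":0,"wz":-45.3,"claw":80},{"x":-8.9,"y":26.6,"z":0.5,"wx":0,"wy":0,"wz":-45.3,"claw":80},{"x":-8.9,"y":26.6,"z":0.5,"wx":0,"wy":0,"wz":-45.3,"claw":80},{"x":-8.9,"y":26.6,"z":0.5,"wx":0,"wy":0,"wz":-45.3,"claw":80},{"x":-8.9,"y":26.6,"z":0.5,"wx":0,"wy":0,"wz":-45.3,"claw":80}]'

```text
clock: 25.32
position: [0.4538, 0.0662, 0.1291]
tool_rot: [-3.139, -0.001, 0.89]
force: [-0.4, 1.0, 0.1]
grip_width: 0.0682
```

```bash
python3 - <<'E'
from h import *
from workcell import bot
f=bot.grab_frame('wrist'); im=f['pixels'][:,:,::-1]; cv2.imwrite('pics/w22.png',im); crop(im,270,170,110,110,5,'pics/w22z.png')
E
python3 go.py
```

```text
25.38 pos [0.4539 0.0665 0.1291] rot [-3.139e+00 -1.000e-03  8.910e-01] F [ 0.2  0.1 -0.7] w 0.0685
```

View pics/w22.png

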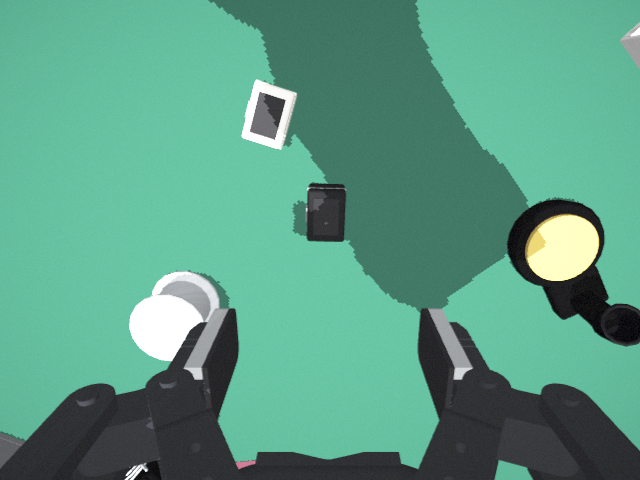

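View pics/w22z.png

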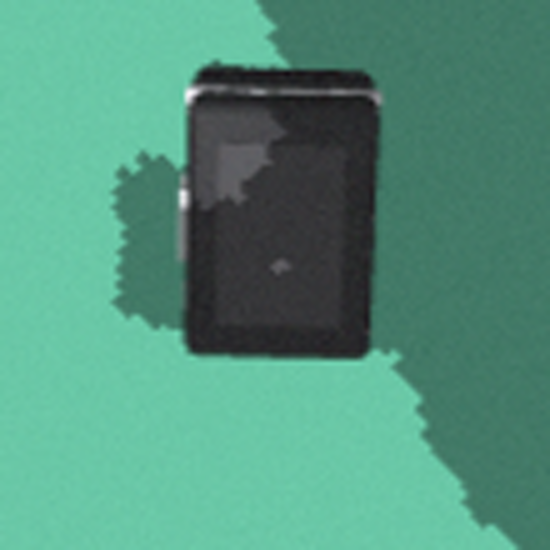

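```bash
python3 - <<'E'
from fit import *
from workcell import bot
s=bot.observe();c=cam(bot.grab_frame('wrist'))
g=lambda l:np.array(l)/5+[270,170]
R=Rn.from_euler('xyz',s['tool_rot']).as_matrix()
def q(n,r): print(n,r[0].round(4),round(r[1],2),'tool',(R.T@(np.r_[r[0][:2],0]-s['position'])).round(4))
q('small',fitbox(c,g([(187,95),(382,95),(370,357),(187,354)]),.038,.027,.026))
E
```

```text
small [ 0.453   0.0672 -0.699 ] 0.47 tool [-0.0002 -0.0008  0.1291]
```

Request:
jog_arm --increments '[{"x":0,"y":-0.1,"z":5,"wx":0,"wy":0,"wz":1,"claw":70},{"x":0,"y":-0.1,"z":10,"wx":0,"wy":0,"wz":1,"claw":65},{"x":0,"y":-0.1,"z":13.5,"wx":0,"wy":0,"wz":1,"claw":60},{"x":0,"y":-0.1,"z":15.2,"wx":0,"wy":0,"wz":1,"claw":60},{"x":0,"y":-0.1,"z":15.5,"wx":0,"wy":0,"wz":1,"claw":60},{"x":0,"y":-0.1,"z":15.5,"wx":0,"wy":0,"wz":1,"claw":60}]'

```text
clock: 26.18
position: [0.4531, 0.068, -0.0256]
tool_rot: [-3.14, -0.001, 0.874]
force: [-0.1, -0.2, 0.4]
grip_width: 0.0511
```

```bash
python3 - <<'E'
from h import *
from workcell import bot
f=bot.grab_frame('wrist'); im=f['pixels'][:,:,::-1]; cv2.imwrite('pics/w23.png',im)
E
python3 go.py
```

```text
26.23 pos [ 0.4533  0.068  -0.0253] rot [-3.14e+00 -2.00e-03  8.74e-01] F [ 0.9 -0.1 -0.5] w 0.0513
```

View pics/w23.png

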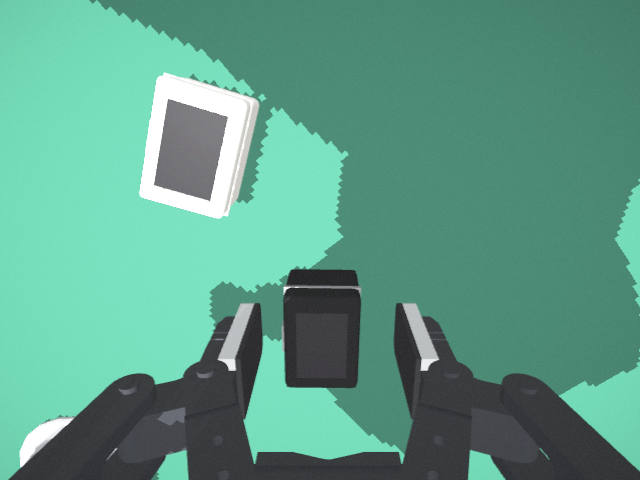

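Request:
jog_arm --increments '[{"x":-0.2,"y":0,"z":0.1,"wx":0,"wy":0,"wz":0,"claw":55},{"x":-0.2,"y":0,"z":0.1,"wx":0,"wy":0,"wz":0,"claw":12},{"x":-0.2,"y":0,"z":0.1,"wx":0,"wy":0,"wz":0,"claw":12},{"x":-0.2,"y":0,"z":0.1,"wx":0,"wy":0,"wz":0,"claw":12},{"x":-0.2,"y":0,"z":0.1,"wx":0,"wy":0,"wz":0,"claw":12}]' --squeeze 25

```text
clock: 26.85
position: [0.4523, 0.0665, -0.0258]
tool_rot: [-3.14, -0.002, 0.874]
force: [-1.6, -0.3, 8.9]
grip_width: 0.026
```

```bash
python3 - <<'E'
from h import *
from workcell import bot
f=bot.grab_frame('wrist'); im=f['pixels'][:,:,::-1]; cv2.imwrite('pics/w24.png',im)
c=cam(f);s=bot.observe();R=Rn.from_euler('xyz',s['tool_rot']).as_matrix();p=s['position']
for y in (-.019,.019): print(proj(c,[p+R@[x,y,0]-[0,0,p[2]-.026] for x in(-.0135,.0135)]).round(0).tolist())
E
python3 go.py
```

```text
[[286.0, 294.0], [366.0, 294.0]]
[[289.0, 386.0], [363.0, 386.0]]
26.9 pos [ 0.4523  0.0665 -0.0258] rot [-3.14e+00 -2.00e-03  8.74e-01] F [-1.5 -0.   8.7] w 0.0265
```

View pics/w24.png

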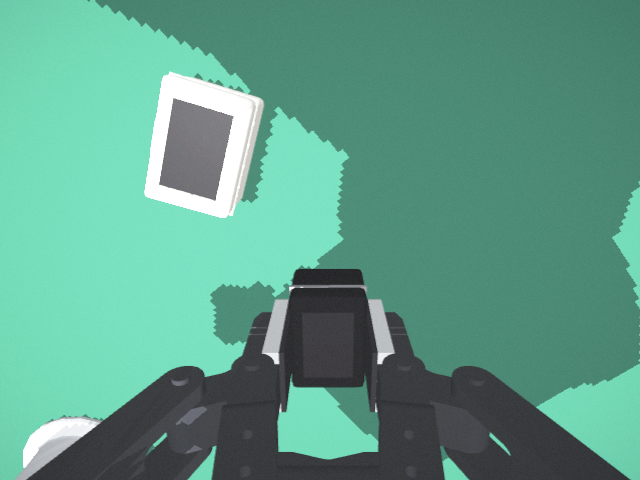

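Request:
jog_arm --increments '[{"x":0.0,"y":0,"z":-1,"wx":0,"wy":0,"wz":0,"claw":12},{"x":0.0,"y":0,"z":-3,"wx":0,"wy":0,"wz":0,"claw":12},{"x":0.0,"y":0,"z":-6,"wx":0,"wy":0,"wz":0,"claw":12},{"x":0.0,"y":0,"z":-10,"wx":0,"wy":0,"wz":0,"claw":12},{"x":0.0,"y":0,"z":-13.5,"wx":0,"wy":0,"wz":0,"claw":12},{"x":0.0,"y":0,"z":-15,"wx":0,"wy":0,"wz":0,"claw":12}]'

```text
clock: 27.65
position: [0.4527, 0.0664, 0.1262]
tool_rot: [-3.141, -0.005, 0.874]
force: [-1.6, 0.2, -1.6]
grip_width: 0.0266
```

```bash
python3 go.py .5160 .3393 .12 .099
```

```text
27.65 pos [0.4527 0.0664 0.1262] rot [-3.141 -0.005  0.874] F [-1.6  0.2 -1.6] w 0.0266
shift cm [ 24.99 -12.65   0.74] rot deg [-0.1 -0.2 44.4] rows~ 4.5
```

Request:
jog_arm --increments '[{"x":2.5,"y":-1.2,"z":0,"wx":0,"wy":0,"wz":4,"claw":12},{"x":6,"y":-3,"z":0,"wx":0,"wy":0,"wz":10,"claw":12},{"x":10,"y":-5,"z":0,"wx":0,"wy":0,"wz":17,"claw":12},{"x":14,"y":-7,"z":0,"wx":0,"wy":0,"wz":24,"claw":12},{"x":18,"y":-9.1,"z":0.2,"wx":0,"wy":0,"wz":31,"claw":12},{"x":21.5,"y":-10.9,"z":0.4,"wx":0,"wy":0,"wz":38,"claw":12},{"x":24,"y":-12.1,"z":0.6,"wx":0,"wy":-0.2,"wz":43,"claw":12},{"x":25,"y":-12.65,"z":0.7,"wx":0,"wy":-0.2,"wz":44.4,"claw":12},{"x":25,"y":-12.65,"z":0.7,"wx":0,"wy":-0.2,"wz":44.4,"claw":12}]'

```text
clock: 28.78
position: [0.5158, 0.339, 0.12]
tool_rot: [-3.14, 0.001, 0.101]
force: [-0.8, -0.9, -1.0]
grip_width: 0.0263
```

```bash
python3 go.py .5160 .3393 .06 .099
```

```text
28.77 pos [0.5158 0.339  0.12  ] rot [-3.14e+00  1.00e-03  1.01e-01] F [-0.8 -0.9 -1. ] w 0.0263
shift cm [ 0.03 -0.02  6.  ] rot deg [-0.1  0.   0.1] rows~ 1.0
```

Request:
jog_arm --increments '[{"x":0,"y":0,"z":2.5,"wx":0,"wy":0,"wz":0,"claw":12},{"x":0,"y":0,"z":4.5,"wx":0,"wy":0,"wz":0,"claw":12},{"x":0,"y":0,"z":5.8,"wx":0,"wy":0,"wz":0,"claw":12},{"x":0,"y":0,"z":6.3,"wx":0,"wy":0,"wz":0,"claw":12},{"x":0,"y":0,"z":6.4,"wx":0,"wy":0,"wz":0,"claw":12}]'

```text
clock: 29.4
position: [0.5159, 0.3389, 0.056]
tool_rot: [-3.14, 0.0, 0.101]
force: [0.4, -0.3, 0.1]
grip_width: 0.0262
```

```bash
python3 - <<'E'
from h import *
from workcell import bot
f=bot.grab_frame('wrist'); im=f['pixels'][:,:,::-1]; cv2.imwrite('pics/w25.png',im)
E
python3 go.py .5160 .3393 .0462 .099
```

```text
29.45 pos [0.5159 0.339  0.0562] rot [-3.14   0.     0.101] F [-0.1  0.3 -1.4] w 0.0262
shift cm [ 0.01 -0.03  1.  ] rot deg [-0.1  0.   0.1] rows~ 0.2
```

View pics/w25.png

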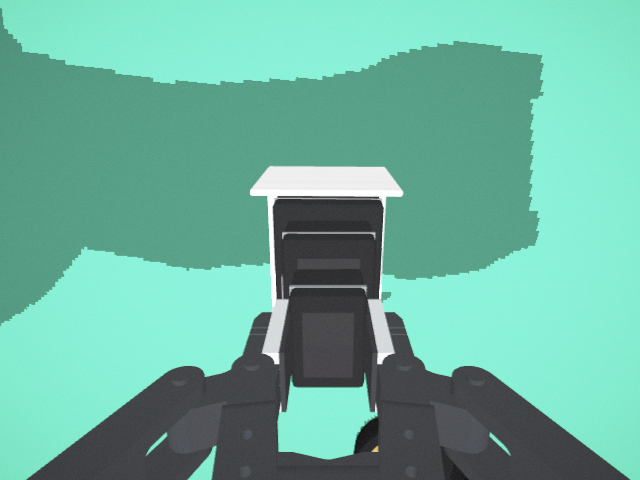

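Well aligned (medium spans 282–376, small 290–367, both centred on ≈328.5). Lower.

Request:
jog_arm --increments '[{"x":0,"y":0,"z":0.4,"wx":0,"wy":0,"wz":0,"claw":12},{"x":0,"y":0,"z":0.7,"wx":0,"wy":0,"wz":0,"claw":12},{"x":0,"y":0,"z":0.9,"wx":0,"wy":0,"wz":0,"claw":12},{"x":0,"y":0,"z":0.93,"wx":0,"wy":0,"wz":0,"claw":12}]'

```text
clock: 29.95
position: [0.5159, 0.3391, 0.0468]
tool_rot: [-3.14, 0.0, 0.101]
force: [0.5, 0.6, -1.2]
grip_width: 0.0264
```

Request:
jog_arm --increments '[{"x":0,"y":0,"z":0.06,"wx":0,"wy":0,"wz":0,"claw":12},{"x":0,"y":0,"z":0.1,"wx":0,"wy":0,"wz":0,"claw":12}]'

```text
clock: 30.2
position: [0.516, 0.3391, 0.0462]
tool_rot: [-3.14, 0.0, 0.101]
force: [-4.0, -2.0, 12.3]
grip_width: 0.0261
```

Contact; release and rise.

Request:
jog_arm --increments '[{"x":0,"y":0,"z":0,"wx":0,"wy":0,"wz":0,"claw":65},{"x":0,"y":0,"z":0,"wx":0,"wy":0,"wz":0,"claw":65},{"x":0,"y":0,"z":0,"wx":0,"wy":0,"wz":0,"claw":65},{"x":0,"y":0,"z":-2,"wx":0,"wy":0,"wz":0,"claw":65},{"x":0,"y":0,"z":-6,"wx":0,"wy":0,"wz":0,"claw":65},{"x":0,"y":0,"z":-10,"wx":0,"wy":0,"wz":0,"claw":65},{"x":0,"y":0,"z":-11,"wx":0,"wy":0,"wz":0,"claw":65},{"x":0,"y":0,"z":-11,"wx":0,"wy":0,"wz":0,"claw":65}]'

```text
clock: 31.2
position: [0.5162, 0.3392, 0.1572]
tool_rot: [-3.139, -0.001, 0.101]
force: [-0.1, 0.6, -0.1]
grip_width: 0.0553
```

```bash
python3 - <<'E'
from h import *
from workcell import bot
f=bot.grab_frame('wrist'); im=f['pixels'][:,:,::-1]; crop(im,260,140,130,165,3.6,'pics/w26z.png')
f=bot.grab_frame('scene'); cv2.imwrite('pics/s26.png',f['pixels'][:,:,::-1])
E
python3 go.py
```

```text
31.3 pos [0.5156 0.3388 0.1556] rot [-3.14e+00  1.00e-03  1.01e-01] F [0.3 0.5 0.1] w 0.0556
```

View pics/w26z.png

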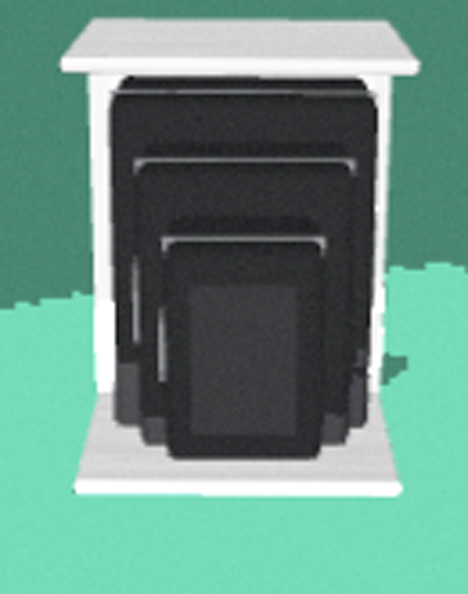

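View pics/s26.png

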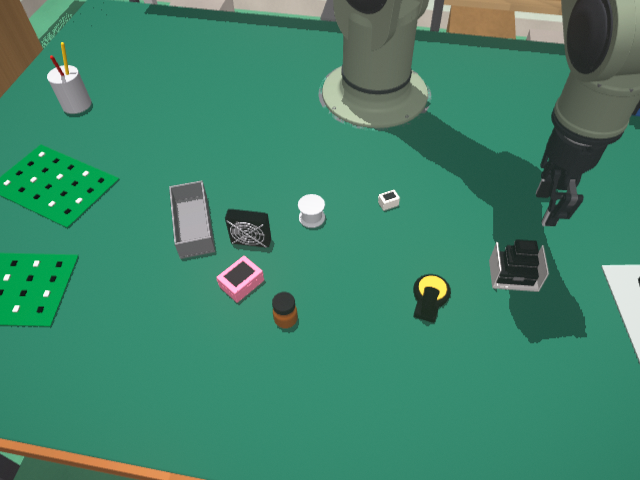

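```bash
python3 - <<'E'
from fit import *
from workcell import bot
c=cam(bot.grab_frame('wrist'))
g=lambda l:np.array(l)/3.6+[260,140]
print(fitbox(c,g([(163,240),(326,240),(320,460),(168,460)]),.038,.027,.098))
print(fitbox(c,g([(134,160),(356,160),(347,443),(142,443)]),.054,.040,.072))
print(fitbox(c,g([(110,92),(378,92),(366,425),(114,425)]),.07,.054,.042))
print(bot.job_done())
E
```

```text
(array([ 0.51635312,  0.34002115, -1.47160861]), np.float64(1.0411223946803474))
(array([0.516436  , 0.33994626, 1.67042051]), np.float64(0.7502264624201459))
(array([ 0.51594854,  0.33911847, -1.47793188]), np.float64(0.9256555489057243))
the job is handed in; nothing more can be done
None
```

The three black cases are stacked in the cradle: large, then middle, then small. I handed the job in at about 31 s of the 72 s allowed; the hand-in gives no verdict.

The largest was lifted out of the bin by its short ends, set on the bench and taken again by its long sides. Each case was lowered until the wrist force showed light contact, then let go. Setting the largest on the bench gave about 25 N; the three placings in the cradle gave 10–12 N.

**Last checks, from the wrist camera:**

| Case | Centre (x, y), m | Yaw, rad (as fitted) |
|---|---|---|
| Large | 0.516, 0.339 | -1.478 |
| Middle | 0.516, 0.340 | 1.670 (same line, half a turn) |
| Small | 0.516, 0.340 | -1.472 |

- **Placement:** the cradle's centre came out at about (0.515, 0.340), so every offset is around 1 mm. The lengths agree within about 0.01 rad and lie across from cheek to cheek.
- **Bystanders:** in the last scene picture the spool, jar, fan, iron stand and both look-alikes sit where they started. I did not measure them again.
- **Robot:** the gripper was open and well clear above the stack.

**One disagreement:** the fingertips showed about 35–50 mm behind the reported TCP, depending on the opening, rather than at it. I set the grasp heights from the camera and the contact force instead of from the stated tip position. The grips and set-downs agreed with that.

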